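# Pack the short foot of a rocking balance

## Task

The balance rocks because its front-left foot is seized too short and hangs above the bench. Slide packing under that foot piece by piece - first the one flat aluminium strip (thin or thick) that suits the gap, then the tapered steel shim on top of it, pushed in gently only until snug - so that the balance stands firm with all four feet carrying and none jacked up off the bench. Leave the balance where it stands, press on it only gently, and do not disturb the beaker and the dropper bottle.

Things in the scene. Friction and masses are not known exactly. Their poses are not given: they have to be found in the camera images.
- balance: low lab balance, grey housing 200 (x) x 160 (y) mm, underside 32, flat top 66 mm above the bench, about 2 kg; round steel pan (top 10 mm higher), dark display console front middle (84 mm wide, to 7 mm higher). Origin on the bench under the housing's middle; x to its rear, y to its left, z up. Starts level on three feet. Flat top corners above the feet may be pressed.
- foot_front_left: collar of the short foot, at x -83, y +64 mm of the balance; origin on the foot's axis, level with the other soles. Its domed rubber sole (radius 12 mm, on a seized screw) hangs 6.8 to 11 mm above the bench when the balance is level: unmeasured, new each time. About 3 N down on the housing above it rocks it down onto what is below; let go, it rocks back. Carrying over about 8 N here lifts a neighbour foot.
- foot_front_right: domed rubber foot (radius 12 mm) at x -83, y -64 mm of the balance; origin at its sole, which stands on the bench. The balance rocks about the line from this foot to the rear-left one
- foot_rear_left: domed rubber foot under the balance at x +83, y +64 mm; origin at its sole, which stands on the bench
- foot_rear_right: domed rubber foot under the balance at x +83, y -64 mm; origin at its sole, which stands on the bench
- packer_thin: flat aluminium strip 3 mm thick, 34 mm wide (y), 136 mm long (x -8 to tip at +128 mm), 46 g, lying flat; an upright black grip block with a blue top, 14 (x) x 16 (y) x 20 (z) mm stands on its upper face at the origin. Origin on its underside below the block's middle; x to the tip, z up. It suits gaps up to about 8.6 mm, the thick one larger gaps
- packer_thick: flat aluminium strip 6 mm thick, 34 mm wide (y), 136 mm long (x -8 to tip at +128 mm), 85 g, lying flat; an upright black grip block with a red top, 14 (x) x 16 (y) x 20 (z) mm stands on its upper face at the origin. Origin on its underside below the block's middle; x to the tip, z up
- taper: steel shim 26 mm wide (y), 100 g, flat underside: 6.6 mm thick from x -8 to +40 mm, then tapering to 1.8 mm at its tip at x +74 mm (1 in 7, self-locking). Black grip block, yellow top, 14 (x) x 16 (y) x 20 (z) mm on top at the origin. Origin on its underside below the block's middle; x to the tip. Snug is 1 to 4 N of push; from about 5 N, 8 mm past first touch, it jacks up the balance
- beaker: glass beaker, 70 mm across, 75 mm tall, standing left of the work; origin at the middle of its underside
- dropper_bottle: small amber dropper bottle with a black teat, 30 mm across, 89 mm tall, standing left of the work; origin at the middle of its underside
Things that resemble listed ones, but are neither listed nor needed, are in the scene too. What is shaped like the taper but blue is not meant.

How it is judged:
By the outcome, as a careful person would: the job done as asked, in the order asked, and still so for the second after the job is handed in, with the robot touching nothing.
It also fails if it takes over 69 s, if anything falls off the work surface, if the arm or the gripper's body presses on something with over 40 N, if the wrist force passes 120 N, or if a joint passes its speed limit or range.

## Robot

A 6-joint arm with a two-finger parallel gripper is mounted at the origin on a cart in front of the work surface, level with it; the furniture and walls round the work are solid. World frame = base frame: x ahead of the robot, y to its left, z up, the work surface at z = 0. Lengths are in m, angles in rad, forces in N, time in s.
With the tool pointing down it reaches from about 0.3 to 0.75 m from the base axis. Payload 8.5 kg.
Tool frame: the origin (TCP) lies between the finger pads; the fingertips stand 25 mm ahead of it and the grasp point (between the pads) lies 6 mm ahead of it; y points along the fingers, z is the direction in which the jaws open and shut, and the axes are right-handed (so a half turn about y gives the same grasp; the last joint's range is limited). The gripper opens to 88 mm and grips with 3 to 60 N. Pads are 18 mm wide; open, the fingers measure 123 mm over their backs; the gripper's body (75 mm by 187 mm) begins 45 mm behind the grasp point.
Start: joints at [0.97, 0.381, 1.297, -0, 1.464, -0.215], TCP at [0.207, 0.51, 0.226] pointing down, gripper open.
Joint ranges: [-3.11, 3.11], [-0.89, 2.33], [0.22, 2.48], [-1.42, 4.56], [0.17, 2.85], [-2.88, 2.88]. Speed limits (rad/s): [2.39, 2.39, 3.14, 3.14, 3.14, 3.14].

## Interface

Orientations are given as a rotation vector (axis times angle).
In Python, from rig import arm, eyes gives the robot as it stands.
- The arm moves only by the tool apply_moves, never from a script. Its argument "deltas" is one flat list of numbers, 6 for each row, row after row: the shift along the tool's x, y, z in m, then the turn, a rotation vector about the tool's x, y, z in degrees. In form: [dx, dy, dz, wx, wy, wz, dx, dy, dz, wx, wy, wz, ...]. A call has exactly 5 rows; each row shifts and turns the commanded pose from where the row before left it, along the tool's axes as they then stand; what a row does not reach is not made up. A row lasts 1/8 s, in which the tool goes at most 62.5 mm and 10.7 degrees, less where a joint would pass 70% of its speed; a pose out of reach is approached as far as the arm can. A call is refused whole if a number of a shift passes 0.0625 or a number of a turn 10.7, either way. A call with a gripper value outside its range is refused whole. "jaw" is the finger opening in m, from 0 to 0.0881, set as the call begins (left out, the last holds). The fingers move at their own pace and stop on an object; "newtons" is the grip in N (left out, the last holds). Time passes only in rows, so rows that do not move let the fingers close, or fill a call up. It gives the time, the measured TCP pose, the force and the opening at its end, in the units of the state.
- arm.read_state(): the state, without advancing time (a new reading comes with each control period).
- eyes.camera(name): name is "side" or "top" or "wrist"; returns (picture, depth): 384x512x3 uint8, red, green, blue; 384x512 float32, m along the optical axis (not along the pixel's ray), 0 where there is no reading.
- eyes.camera_info(name): a dict with "camera_matrix" (3x3 intrinsics, pixels), "world_to_cam" (4x4, takes a point from world to camera coordinates). Camera axes: x right, y up, looking along -z (the intrinsics and any distortion apply to the point x, -y, -z); pixel columns grow to the right and rows downward; lengths in m; the calibration is good to about 2 mm. A picture is of the moment at which its call begins: read the wrist's pose just before it. camera_info takes no time and is no camera call; for the wrist camera it gives the pose at the moment of the call.
- arm.hand_in(): hands the job in, once; it reports no verdict.
The state is a dict: "time_s": time; "joints": joint angles; "qvel": joint speeds; "effort": joint torques, N m; "tool_pos": TCP position; "eef_rot": TCP orientation; "ft_force": force on the tool from outside, world axes, zero at the start; "torque": the same for the moment, N m; "grip_width": finger opening in m.
Only numpy, scipy, OpenCV 4.12 (cv2) and the standard library are available. Lean on these libraries where they do the work, as an engineer would, in place of code of your own. Each camera call takes 0.05 s, during which the arm holds its last target.

## Working session

There is one attempt and no reset: what is moved stays moved. The work goes in short steps, Python scripts to look and compute and a tool call to move; the robot and the scene stay as the last step left them, time stands still between calls to the robot, and variables do not carry over. Pictures are saved under pics/ and viewed, and the job is handed in when it is done.

Besides the shell and the picture viewer there is one more tool, called as name(argument=value, ...) on one line, values as JSON. apply_moves: Moves the arm, as the interface text tells. Its arguments: {"type":"object","properties":{"deltas":{"type":"array","items":{"type":"number"}},"jaw":{"type":"number"},"newtons":{"type":"number"}},"required":["deltas"]}

```bash
ls; mkdir -p pics; cat > h.py <<'E'
from rig import arm, eyes
import numpy as np, cv2
np.set_printoptions(precision=4,suppress=True)
def snap(n,fn):
    p,d=eyes.camera(n); cv2.imwrite('pics/'+fn+'.png',p[:,:,::-1]); 
    i=eyes.camera_info(n); np.savez('pics/'+fn+'.npz',p=p,d=d,K=i['camera_matrix'],T=i['world_to_cam']); return p,d,i
def load(fn):
    z=np.load('pics/'+fn+'.npz'); return z
def world(z,u,v,d=None):
    K=z['K'];T=np.linalg.inv(z['T'])
    if d is None: d=z['d'][int(round(v)),int(round(u))]
    x=(u-K[0,2])/K[0,0]*d; y=(v-K[1,2])/K[1,1]*d
    return (T@np.array([x,-y,-d,1]))[:3]
def atz(z,u,v,h):
    T=np.linalg.inv(z['T']); c=T[:3,3]; p=world(z,u,v,1.0); r=p-c
    return c+r*(h-c[2])/r[2]
def proj(z,P):
    q=z['T']@np.append(P,1); K=z['K']; return K[0,0]*q[0]/-q[2]+K[0,2], K[1,1]*(-q[1])/-q[2]+K[1,2]
E
python3 - <<'E'
from h import *
print(arm.read_state())
for n in ('side','top','wrist'):
    p,d,i=snap(n,n+'0'); print(n,i)
E
```

```text
pics
{'time_s': 0.0, 'joints': array([ 0.9697,  0.3812,  1.2982, -0.    ,  1.4636, -0.2153]), 'qvel': array([ 0.0011,  0.0002,  0.0008, -0.0002, -0.0011,  0.0008]), 'effort': array([ -0.0007, -43.7932, -22.4556,   0.0713,   0.0352,  -0.0001]), 'tool_pos': array([0.2068, 0.5093, 0.2249]), 'eef_rot': array([-1.5508,  0.3032, -0.3023]), 'ft_force': array([0.0449, 0.1649, 0.6297]), 'torque': array([ 0.0211,  0.0072, -0.074 ]), 'grip_width': 0.08822035439210199}
side {'camera_matrix': array([[467.7718,   0.    , 260.5322],
       [  0.    , 467.7718, 184.332 ],
       [  0.    ,   0.    ,   1.    ]]), 'world_to_cam': array([[-0.9823, -0.1875, -0.0028,  0.5606],
       [ 0.1033, -0.5536,  0.8264,  0.0869],
       [-0.1565,  0.8114,  0.5631, -1.4082],
       [ 0.    ,  0.    ,  0.    ,  1.    ]])}
top {'camera_matrix': array([[385.9828,   0.    , 250.961 ],
       [  0.    , 385.9828, 185.8199],
       [  0.    ,   0.    ,   1.    ]]), 'world_to_cam': array([[-0.0173, -0.9998,  0.0034,  0.3381],
       [ 0.9981, -0.017 ,  0.0591, -0.5201],
       [-0.059 ,  0.0044,  0.9982, -0.927 ],
       [ 0.    ,  0.    ,  0.    ,  1.    ]])}
wrist {'camera_matrix': array([[298.85  ,   0.    , 255.3794],
       [  0.    , 298.85  , 187.3319],
       [  0.    ,   0.    ,   1.    ]]), 'world_to_cam': array([[ 0.3759,  0.9266, -0.0007, -0.5492],
       [-0.8772,  0.3556, -0.3224,  0.0465],
       [-0.2985,  0.1218,  0.9466, -0.3905],
       [ 0.    ,  0.    ,  0.    ,  1.    ]])}
```

View pics/side0.png

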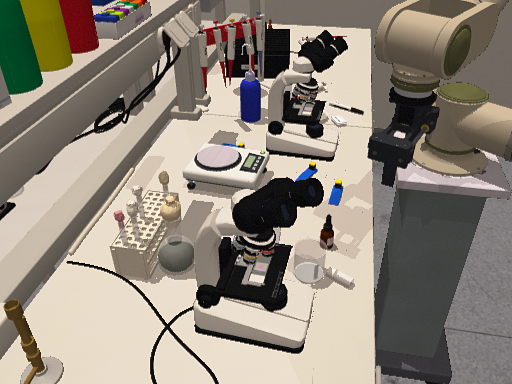

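View pics/top0.png

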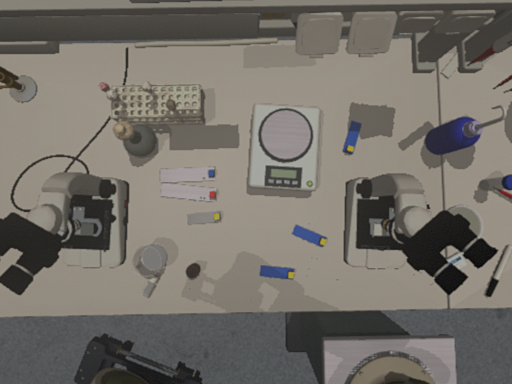

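View pics/wrist0.png

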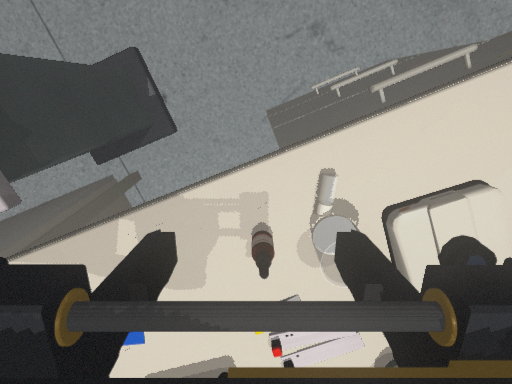

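The top view shows the balance at (285,148) with its console towards the robot. The strips are at (188,174), blue block, and (188,190), red block. The grey taper with the yellow top is at (204,217), and the blue decoys are to the right. All tips point left, so I'd go in from the front. Next I'll measure positions.

```bash
python3 - <<'E'
from h import *
from scipy.spatial.transform import Rotation as R
s=arm.read_state(); print(R.from_rotvec(s['eef_rot']).as_matrix())
z=load('top0'); p=z['p']
c=p[125:235,140:330]; cv2.imwrite('pics/topc.png',cv2.resize(c,None,fx=4,fy=4,interpolation=cv2.INTER_CUBIC)[:,:,::-1])
for n,u,v in [('blue blk',211,174),('red blk',213,195),('yel',217,217),('bench',230,230),('bal TL',256,108),('bal BL',254,186),('bal BR',314,187),('strip thin',180,175),('thick',180,189),('taper',200,218)]:
    print(n,world(z,u,v))
hsv=cv2.cvtColor(p,cv2.COLOR_RGB2HSV)
for n,lo,hi in [('red',(0,150,80),(8,255,255)),('yel',(20,130,100),(35,255,255)),('blue',(105,150,60),(125,255,255))]:
    m=cv2.inRange(hsv,lo,hi); k,l,st,ce=cv2.connectedComponentsWithStats(m)
    for i in range(1,k):
        if st[i,4]>6: print(n,st[i],ce[i],world(z,*ce[i]))
E
```

```text
[[ 0.9265 -0.0006  0.3763]
 [-0.3763 -0.0009  0.9265]
 [-0.0002 -1.     -0.0011]]
blue blk [0.5557 0.4254 0.023 ]
red blk [0.5045 0.4208 0.0274]
yel [0.4517 0.4118 0.0274]
bench [ 0.4185  0.3826 -0.0021]
bal TL [0.7047 0.3144 0.0657]
bal BL [0.5226 0.3223 0.0601]
bal BR [0.5176 0.1838 0.0651]
strip thin [0.5565 0.5044 0.0013]
thick [0.5215 0.5038 0.0059]
taper [0.4495 0.455  0.0077]
red [500 191  12   7  24] [505.8333 193.5833] [ 0.4961 -0.2906  0.0185]
red [210 192   5   6  25] [212.12 194.2 ] [0.5064 0.4226 0.0295]
yel [347 146   7   6  31] [349.7419 148.3548] [0.6121 0.088  0.0263]
yel [214 214   6   6  32] [216.3438 216.4688] [0.4529 0.4134 0.0266]
yel [320 238   6   7  32] [322.5625 241.125 ] [0.39   0.1608 0.0291]
yel [288 272   6   6  36] [290.5 274.5] [0.3124 0.2389 0.027 ]
blue [459 118  13  18  46] [462.9565 125.7609] [ 0.6381 -0.1225  0.146 ]
blue [349 132   9  14  20] [354. 140.] [0.6357 0.0716 0.0068]
blue [474 136   5   5  10] [475.9 137.9] [ 0.6128 -0.1527  0.1392]
blue [345 141   3   6   9] [346.1111 143.6667] [0.6271 0.0911 0.0054]
blue [506 175   6  14  64] [509.0312 181.5781] [ 0.5198 -0.2378  0.1105]
blue [315 234   6   4   7] [317.7143 235.4286] [0.4021 0.1681 0.007 ]
blue [307 239  11   5  12] [312.4167 241.    ] [0.3891 0.1819 0.0101]
blue [285 271   2   5   7] [285.7143 273.1429] [0.3125 0.2484 0.0074]
```

View pics/topc.png

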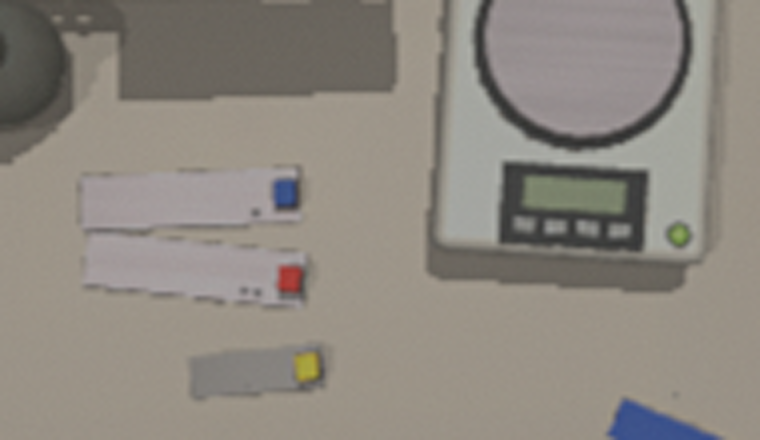

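```bash
python3 - <<'E'
from h import *
z=load('top0')
def cr(x,y): return (x/4+140-0.375,y/4+125-0.375)
FL=atz(z,*cr(436,243),.066)[:2];FR=atz(z,*cr(703,262),.066)[:2]
print('FL',FL,'FR',FR, np.linalg.norm(FL-FR))
RL=atz(z,256.5,104.5,.066)[:2]; RR=atz(z,320,107.5,.066)[:2]; print(RL,RR,np.linalg.norm(RL-FL))
f=(FL+FR)/2;r=(RL+RR)/2;ax=(r-f)/np.linalg.norm(r-f);yaw=np.degrees(np.arctan2(ax[1],ax[0]));l=(FL+RL)/2-(FR+RR)/2
print('yaw',yaw, np.degrees(np.arctan2(-l[0],l[1]))); c=(FL+FR+RL+RR)/4;print('c',c)
for n,a,b,zz in [('thin',(287,193),(82,202),(.023,.003)),('thick',(290,278),(86,260),(.026,.006)),('taper',(308,366),(193,378),(.0266,.002))]:
    A=atz(z,*cr(*a),zz[0]);B=atz(z,*cr(*b),zz[1]); print(n,A,B,np.linalg.norm(A[:2]-B[:2]),np.degrees(np.arctan2(*(B-A)[:2])) )
for n,u,v,h in [('beaker top',152,257,.075),('bott top',193,270,.089)]: print(n,atz(z,u,v,h))
w=load('wrist0'); print('wcam',-w['T'][:3,:3].T@w['T'][:3,3])
E
```

```text
FL [0.5239 0.3347] FR [0.5103 0.1809] 0.1543722942567416
[0.7129 0.3131] [0.7033 0.1649] 0.19018279938651445
yaw -5.630067535124373 -4.381334729247256
c [0.6126 0.2484]
thin [0.5584 0.4245 0.023 ] [0.5568 0.5532 0.003 ] 0.12868997734046986 -0.687226292559192
thick [0.5067 0.423  0.026 ] [0.5207 0.5501 0.006 ] 0.12794283971660791 6.285809070548813
taper [0.4537 0.4127 0.0266] [0.4472 0.4856 0.002 ] 0.07316009334887862 -5.149455277665632
beaker top [0.3651 0.5555 0.075 ]
bott top [0.3366 0.4612 0.089 ]
wcam [0.1307 0.54   0.3843]
```

```bash
cat >> h.py <<'E'
from scipy.spatial.transform import Rotation as R
def pose():
    s=arm.read_state(); M=R.from_rotvec(s['eef_rot']).as_matrix(); return s,np.array(s['tool_pos']),M
def Rt(yaw,pitch=0):
    # z(jaw) at yaw, tool down; pitch: tilt about jaw axis (deg, + = tip swings to +tool x)
    a=np.radians(yaw); z=np.array([np.cos(a),np.sin(a),0]); y=np.array([0,0,-1.]); x=np.cross(y,z)
    M=np.stack([x,y,z],1); return M@R.from_euler('z',-pitch,degrees=True).as_matrix()
def plan(pos,yaw,rows,pitch=0,start=None):
    s,p,M=pose()
    if start is not None: p,M=start
    T=Rt(yaw,pitch); rel=R.from_matrix(M.T@T).as_rotvec(degrees=True); 
    print('pos',p,'jaw yaw',np.degrees(np.arctan2(M[1,2],M[0,2])),'relrot',rel,'world d',np.array(pos)-p)
    st=rel/rows; cur=M.copy(); d=(np.array(pos)-p)/rows; out=[]
    for i in range(rows):
        out.append(np.round(np.r_[cur.T@d,st],4)); cur=cur@R.from_rotvec(st,degrees=True).as_matrix()
    for o in out: print(', '.join('%g'%v for v in np.r_[np.round(o[:3],4),np.round(o[3:],2)]))
    return np.array(pos),T
def st():
    s=arm.read_state(); print('t',s['time_s'],'pos',s['tool_pos'],'F',s['ft_force'],'w',s['grip_width'],'q',s['joints'])
E
python3 - <<'E'
from h import *
plan((.45,.325,.16),85,10)
E
```

```text
pos [0.2068 0.5094 0.2251] jaw yaw 67.89569251288822 relrot [  0.0605 -17.1043  -0.0202] world d [ 0.2432 -0.1844 -0.0651]
0.0295, 0.0065, -0.0079, 0.01, -1.71, -0
0.0292, 0.0065, -0.0088, 0.01, -1.71, -0
0.0289, 0.0065, -0.0097, 0.01, -1.71, -0
0.0286, 0.0065, -0.0105, 0.01, -1.71, -0
0.0283, 0.0065, -0.0114, 0.01, -1.71, -0
0.028, 0.0065, -0.0122, 0.01, -1.71, -0
0.0276, 0.0065, -0.0131, 0.01, -1.71, -0
0.0272, 0.0065, -0.0139, 0.01, -1.71, -0
0.0268, 0.0065, -0.0147, 0.01, -1.71, -0
0.0263, 0.0065, -0.0155, 0.01, -1.71, -0
```

apply_moves(deltas=[0.044, 0.0097, -0.013, 0, -2.6, 0, 0.0435, 0.0097, -0.014, 0, -2.6, 0, 0.043, 0.0097, -0.0155, 0, -2.6, 0, 0.042, 0.0097, -0.0175, 0, -2.6, 0, 0.0415, 0.0097, -0.019, 0, -2.6, 0], jaw=0)

```text
time_s: 0.78
tool_pos: [0.3899, 0.3705, 0.1766]
eef_rot: [-1.567, 0.124, -0.123]
ft_force: [-0.6, -0.3, 1.4]
grip_width: 0.0406
```

```bash
python3 - <<'E'
from h import *
st()
plan((.45,.325,.16),85,5)
E
```

```text
t 0.775 pos [0.3899 0.3705 0.1766] F [-0.596  -0.2733  1.4302] w 0.04055182213557449 q [ 0.5395  0.4006  1.4144  0.      1.3269 -0.8739]
pos [0.3899 0.3705 0.1766] jaw yaw 80.98124392406717 relrot [ 0.0099 -4.0188 -0.0153] world d [ 0.0601 -0.0455 -0.0166]
0.0133, 0.0033, -0.0071, 0, -0.8, -0
0.0132, 0.0033, -0.0073, 0, -0.8, -0
0.0131, 0.0033, -0.0075, 0, -0.8, -0
0.013, 0.0033, -0.0076, 0, -0.8, -0
0.0129, 0.0033, -0.0078, 0, -0.8, -0
```

apply_moves(deltas=[0.022, 0.0055, -0.012, 0, -1.3, 0, 0.022, 0.0055, -0.012, 0, -1.3, 0, 0.022, 0.0055, -0.013, 0, -1.4, 0, 0, 0, 0, 0, 0, 0, 0, 0, 0, 0, 0, 0])

```text
time_s: 1.4
tool_pos: [0.4488, 0.3263, 0.1606]
eef_rot: [-1.57, 0.07, -0.07]
ft_force: [-1.1, 0.4, -0.9]
grip_width: 0.0003
```

```bash
python3 - <<'E'
from h import *
st()
snap('wrist','w1'); snap('side','s1')
E
```

```text
t 1.4 pos [0.4488 0.3263 0.1606] F [-1.0834  0.3929 -0.8657] w 0.00027493332646041555 q [ 0.4151  0.4441  1.3916  0.0002  1.3063 -1.0665]
```

View pics/w1.png

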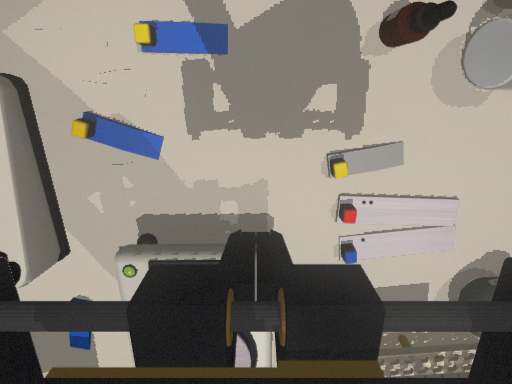

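The wrist view shows the red block at (348,214), the blue block at (349,254) and the yellow one at (340,169). The front-right foot is at (148,238), and the gripper hides the front-left corner. I'll cross-check the positions against the top view.

```bash
python3 - <<'E'
from h import *
w=load('w1'); t=load('top0')
for z,nm in ((w,'w'),(t,'t')):
    hsv=cv2.cvtColor(z['p'],cv2.COLOR_RGB2HSV)
    for n,lo,hi in [('red',(0,150,80),(8,255,255)),('yel',(20,130,100),(35,255,255)),('blue',(105,150,60),(125,255,255))]:
        m=cv2.inRange(hsv,lo,hi); k,l,s,ce=cv2.connectedComponentsWithStats(m)
        for i in range(1,k):
            if 20<s[i,4]<700: 
                zz={'red':.026,'blue':.023,'yel':.0266}[n]
                print(nm,n,s[i],ce[i],'depth',world(z,*ce[i]),'plane',atz(z,*ce[i],zz)[:2])
for n,b,h in [('thin',(454.5,238),.003),('thick',(458.5,209),.006),('taper',(403.5,154),.002)]: print(n,atz(w,*b,h))
# triangulate
E
python3 - <<'E'
import cv2
p=cv2.imread('pics/w1.png'); cv2.imwrite('pics/w1c.png',cv2.resize(p[120:280,310:480],None,fx=4,fy=3.7,interpolation=cv2.INTER_CUBIC))
E
```

```text
w red [343 210  13  13 150] [349.3467 215.9333] depth [0.5077 0.4217 0.0257] plane [0.5076 0.4216]
w yel [134  23  17  21 299] [141.806   32.9197] depth [0.3141 0.237  0.0269] plane [0.314  0.2369]
w yel [ 71 120  17  18 240] [ 79.2917 128.6375] depth [0.3911 0.1578 0.0249] plane [0.391  0.1588]
w yel [333 162  15  16 201] [340.1642 169.4279] depth [0.4548 0.4116 0.026 ] plane [0.4546 0.4115]
w yel [282 320   3  13  21] [283.0476 326.1429] depth [0.4253 0.3346 0.2589] plane [0.6491 0.342 ]
w blue [345 252  11  11 100] [350.43 256.95] depth [0.56   0.4242 0.0236] plane [0.5604 0.4244]
w blue [ 69 332  21  17 314] [ 79.707  339.2834] depth [0.6664 0.07   0.0066] plane [0.6506 0.0838]
t red [500 191  12   7  24] [505.8333 193.5833] depth [ 0.4961 -0.2906  0.0185] plane [ 0.4959 -0.2855]
t red [210 192   5   6  25] [212.12 194.2 ] depth [0.5064 0.4226 0.0295] plane [0.5065 0.423 ]
t yel [347 146   7   6  31] [349.7419 148.3548] depth [0.6121 0.088  0.0263] plane [0.612 0.088]
t yel [214 214   6   6  32] [216.3438 216.4688] depth [0.4529 0.4134 0.0266] plane [0.4529 0.4134]
t yel [320 238   6   7  32] [322.5625 241.125 ] depth [0.39   0.1608 0.0291] plane [0.3898 0.1603]
t yel [288 272   6   6  36] [290.5 274.5] depth [0.3124 0.2389 0.027 ] plane [0.3123 0.2388]
t blue [459 118  13  18  46] [462.9565 125.7609] depth [ 0.6381 -0.1225  0.146 ] plane [ 0.6636 -0.1918]
t blue [506 175   6  14  64] [509.0312 181.5781] depth [ 0.5198 -0.2378  0.1105] plane [ 0.5249 -0.297 ]
thin [0.5584 0.5535 0.003 ]
thick [0.5195 0.5513 0.006 ]
taper [0.4506 0.4863 0.002 ]
```

View pics/w1c.png

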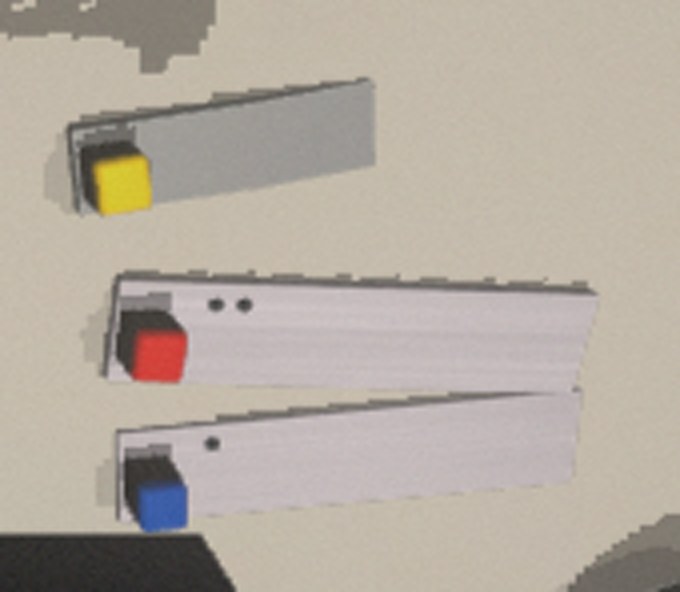

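View pics/s1.png

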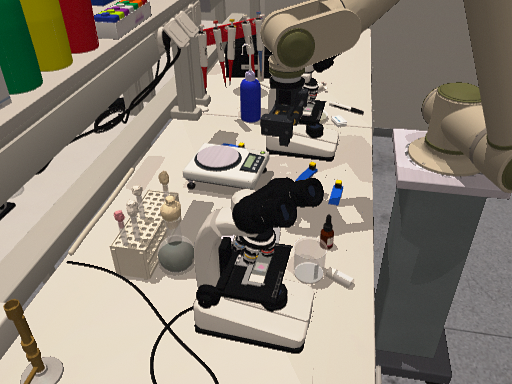

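```bash
python3 - <<'E'
from h import *
z=load('side0'); p=z['p'][:,:,::-1]
print(proj(z,(.5355,.3194,0)),proj(z,(.5355,.3194,.032)))
cv2.imwrite('pics/s0c.png',cv2.resize(p[135:205,170:290],None,fx=6,fy=6,interpolation=cv2.INTER_CUBIC))
E
```

```text
(np.float64(250.9352773739668), np.float64(197.46441857949344)) (np.float64(250.75870188388137), np.float64(187.4770330190364))
```

View pics/s0c.png

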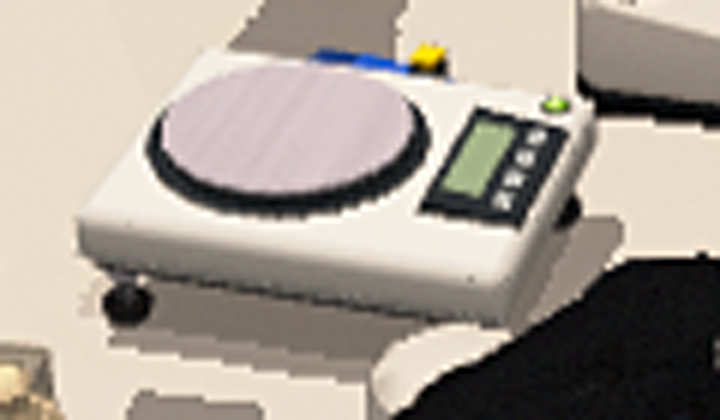

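apply_moves(deltas=[0.03, 0.015, 0, 0, 0, 0, 0.03, 0.02, 0, 0, 0, 0, 0.027, 0.027, 0.001, 0, 0, 0, 0, 0, 0, 0, 0, 0, 0, 0, 0, 0, 0, 0])

```text
time_s: 2.12
tool_pos: [0.5353, 0.3198, 0.0995]
eef_rot: [-1.569, 0.069, -0.07]
ft_force: [-0.4, -0.8, 0.2]
grip_width: 0.0001
```

```bash
python3 - <<'E'
from h import *
st()
snap('wrist','w2'); snap('top','t2');st()
E
```

```text
t 2.125 pos [0.5353 0.3198 0.0995] F [-0.4036 -0.8217  0.2013] w 9.050737663444838e-05 q [ 0.3488  0.6155  1.2679  0.0002  1.2576 -1.1336]
t 2.225 pos [0.5355 0.3198 0.0999] F [-0.5719  0.3794  1.2312] w 0.00019368160260544654 q [ 0.3488  0.6148  1.2677  0.0001  1.2574 -1.1338]
```

View pics/w2.png

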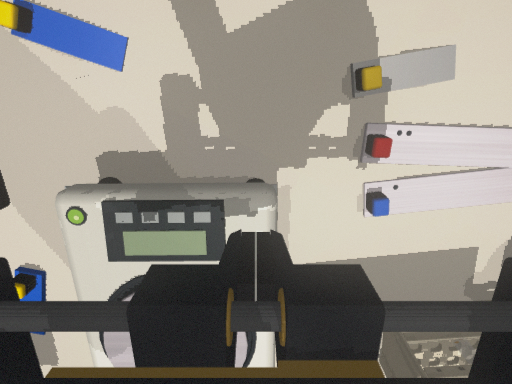

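```bash
python3 - <<'E'
from h import *
w=load('w2'); p=w['p'][:,:,::-1]
cv2.imwrite('pics/w2c.png',cv2.resize(p[150:290,40:300],None,fx=3,fy=3,interpolation=cv2.INTER_CUBIC))
c=np.array([.6126,.2484]);a=np.radians(-5)
for b in [(-.1,.08,.066),(-.1,-.08,.066),(-.083,.064,.01),(-.083,-.064,0)]:
    P=np.r_[c+np.array([[np.cos(a),-np.sin(a)],[np.sin(a),np.cos(a)]])@b[:2],b[2]]; print(b,P,proj(w,P))
E
```

```text
(-0.1, 0.08, 0.066) [0.52   0.3368 0.066 ] (np.float64(279.5742222647572), np.float64(186.88267401419276))
(-0.1, -0.08, 0.066) [0.506  0.1774 0.066 ] (np.float64(44.84643274250644), np.float64(187.05081630121398))
(-0.083, 0.064, 0.01) [0.5355 0.3194 0.01  ] (np.float64(255.9113526973539), np.float64(184.66327470165535))
(-0.083, -0.064, 0) [0.5243 0.1919 0.    ] (np.float64(115.07228279022388), np.float64(181.2947123607096))
```

View pics/w2c.png

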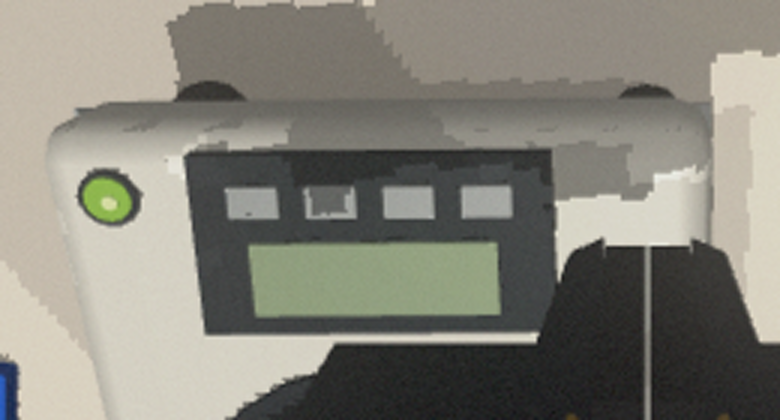

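apply_moves(deltas=[0, 0.002, 0, 0, 0, 0, 0, 0.002, 0, 0, 0, 0, 0, 0.002, 0, 0, 0, 0, 0, 0.001, 0, 0, 0, 0, 0, 0, 0, 0, 0, 0])

```text
time_s: 2.85
tool_pos: [0.5361, 0.3191, 0.0914]
eef_rot: [-1.57, 0.07, -0.07]
ft_force: [-0.5, 0.9, 0.7]
grip_width: 0.0007
```

apply_moves(deltas=[0, 0.0005, 0, 0, 0, 0, 0, 0.0005, 0, 0, 0, 0, 0, 0.0005, 0, 0, 0, 0, 0, 0.0005, 0, 0, 0, 0, 0, 0, 0, 0, 0, 0])

```text
time_s: 3.48
tool_pos: [0.5361, 0.3192, 0.0895]
eef_rot: [-1.57, 0.07, -0.07]
ft_force: [-0.3, -0.2, 0.5]
grip_width: 0.0
```

apply_moves(deltas=[0, 0.0005, 0, 0, 0, 0, 0, 0.0005, 0, 0, 0, 0, 0, 0.0005, 0, 0, 0, 0, 0, 0.0005, 0, 0, 0, 0, 0, 0, 0, 0, 0, 0])

```text
time_s: 4.1
tool_pos: [0.536, 0.3192, 0.0875]
eef_rot: [-1.57, 0.07, -0.07]
ft_force: [0.2, -0.5, -1.0]
grip_width: 0.0003
```

apply_moves(deltas=[0, 0.0005, 0, 0, 0, 0, 0, 0.0005, 0, 0, 0, 0, 0, 0.0005, 0, 0, 0, 0, 0, 0.0005, 0, 0, 0, 0, 0, 0, 0, 0, 0, 0])

```text
time_s: 4.72
tool_pos: [0.5361, 0.3192, 0.0855]
eef_rot: [-1.57, 0.07, -0.07]
ft_force: [0.4, 0.3, -1.0]
grip_width: 0.0002
```

```bash
python3 - <<'E'
from h import *
for i in range(3): st()
snap('wrist','w3')
p=load('w3')['p'][:,:,::-1]
cv2.imwrite('pics/w3c.png',cv2.resize(p[150:290,40:300],None,fx=3,fy=3,interpolation=cv2.INTER_CUBIC))
for f,du in (('w2',0),('w3',0)):
    z=load(f); 
    for u,v in [(264,215),(240,212),(80,245),(75,230)]: print(f,u,v,world(z,u,v))
st()
E
```

```text
t 4.725 pos [0.5361 0.3192 0.0855] F [ 0.4051  0.3058 -0.9827] w 0.00023197392398581197 q [ 0.3476  0.6312  1.2823 -0.      1.2281 -1.1341]
t 4.725 pos [0.5361 0.3192 0.0855] F [ 0.4051  0.3058 -0.9827] w 0.00023197392398581197 q [ 0.3476  0.6312  1.2823 -0.      1.2281 -1.1341]
t 4.725 pos [0.5361 0.3192 0.0855] F [ 0.4051  0.3058 -0.9827] w 0.00023197392398581197 q [ 0.3476  0.6312  1.2823 -0.      1.2281 -1.1341]
w2 264 215 [0.5405 0.3246 0.0646]
w2 240 212 [0.5363 0.3079 0.0655]
w2 80 245 [0.5521 0.1887 0.0657]
w2 75 230 [0.5395 0.1889 0.0663]
w3 264 215 [0.5348 0.324  0.0644]
w3 240 212 [0.531  0.3086 0.065 ]
w3 80 245 [0.5451 0.1984 0.0661]
w3 75 230 [0.5337 0.1984 0.0663]
t 4.775 pos [0.5361 0.3192 0.0855] F [ 0.116   0.2923 -0.0102] w 0.00046957981966342646 q [ 0.3476  0.6312  1.2823 -0.      1.2281 -1.1341]
```

View pics/w3c.png

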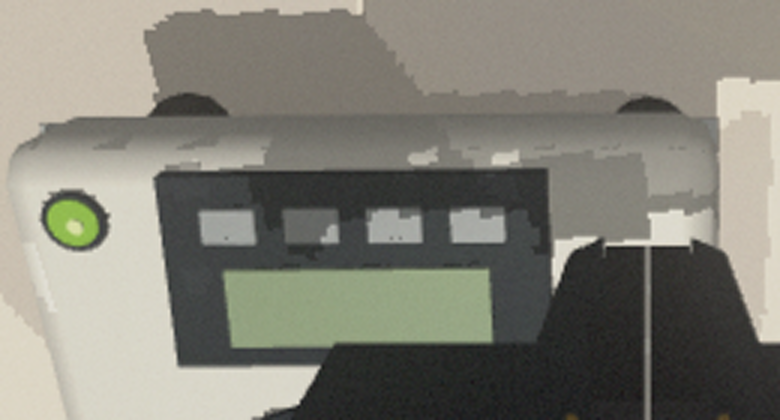

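apply_moves(deltas=[0, 0.0004, 0, 0, 0, 0, 0, 0.0004, 0, 0, 0, 0, 0, 0.0004, 0, 0, 0, 0, 0, 0, 0, 0, 0, 0, 0, 0, 0, 0, 0, 0])

```text
time_s: 5.4
tool_pos: [0.5361, 0.3192, 0.0843]
eef_rot: [-1.57, 0.07, -0.07]
ft_force: [0.4, 0.1, 0.1]
grip_width: 0.0002
```

```bash
python3 - <<'E'
from h import *
a=[];
st()
for i in range(3): 
    snap('wrist','w4'); st()
p=load('w4')['p'][:,:,::-1]
z=load('w4')
for dy in range(-3,5): print([round(float(world(z,u,228+2*dy)[2]),4) for u in range(200,300,8)])
cv2.imwrite('pics/w4c.png',cv2.resize(p[150:330,140:360],None,fx=3,fy=3,interpolation=cv2.INTER_CUBIC))
E
```

```text
t 5.4 pos [0.5361 0.3192 0.0843] F [0.3634 0.1103 0.0663] w 0.00021190878435159465 q [ 0.3476  0.6325  1.2836  0.      1.2254 -1.1341]
t 5.45 pos [0.5361 0.3192 0.0843] F [-0.1059  0.7566 -1.0739] w 0.00018898338003893326 q [ 0.3476  0.6325  1.2836 -0.      1.2255 -1.1341]
t 5.5 pos [0.5361 0.3192 0.0844] F [ 0.4748  0.225  -0.2745] w 0.0003063561941160608 q [ 0.3476  0.6325  1.2836  0.      1.2254 -1.1341]
t 5.55 pos [0.5361 0.3192 0.0844] F [0.144  0.0146 0.1458] w 0.0006312606656868964 q [ 0.3476  0.6325  1.2836  0.      1.2254 -1.1341]
[0.0704, 0.0681, 0.0684, 0.0648, 0.066, 0.0652, 0.0638, 0.0647, 0.0644, 0.0639, 0.0004, 0.0003, 0.0006]
[0.0696, 0.0689, 0.0694, 0.0652, 0.0657, 0.0662, 0.0651, 0.0664, 0.0666, 0.0642, 0.001, -0.0002, 0.0008]
[0.0696, 0.07, 0.0694, 0.0656, 0.0664, 0.0654, 0.0652, 0.0657, 0.0653, 0.0642, -0.0005, 0.0009, -0.0008]
[0.07, 0.0693, 0.0684, 0.0655, 0.065, 0.0646, 0.0652, 0.0658, 0.0644, 0.0634, 0.0007, -0.0005, -0.0]
[0.0719, 0.0697, 0.0697, 0.0652, 0.0662, 0.0981, 0.0651, 0.0652, 0.0656, 0.098, 0.0004, -0.0001, 0.0006]
[0.0689, 0.0699, 0.0681, 0.0647, 0.0666, 0.1016, 0.0975, 0.0988, 0.0981, 0.1009, 0.0013, 0.0011, 0.0007]
[0.0682, 0.0698, 0.0699, 0.065, 0.1026, 0.1038, 0.101, 0.1009, 0.0999, 0.1032, 0.1034, 0.0015, 0.0007]
[0.0703, 0.0698, 0.0694, 0.0662, 0.1058, 0.1056, 0.1027, 0.1035, 0.1027, 0.1067, 0.1057, -0.0011, -0.0]
```

View pics/w4c.png

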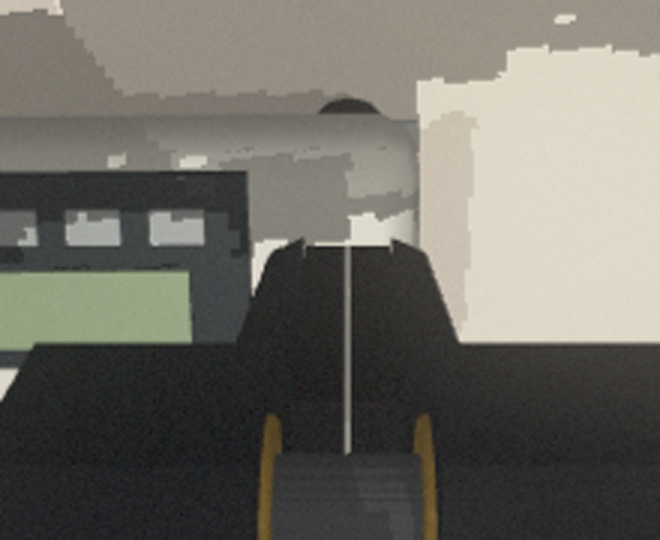

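```bash
python3 - <<'E'
from h import *
z=load('w4')
for dz in (-.025,-.006,0,.013,.05):
  for dx in (-.009,.009): print(dz,dx,proj(z,np.array((.5361+dx,.3192,.0844+dz))))
print(-z['T'][:3,:3].T@z['T'][:3,3])
print(world(z,256,233),world(z,250,240),world(z,250,260),world(z,250,280),world(z,250,310))
E
```

```text
-0.025 -0.009 (np.float64(255.65250430078527), np.float64(202.55040563898973))
-0.025 0.009 (np.float64(257.9832449756941), np.float64(227.00965579614362))
-0.006 -0.009 (np.float64(255.68147969134938), np.float64(214.25244172904658))
-0.006 0.009 (np.float64(258.2369567416001), np.float64(240.71509991682237))
0 -0.009 (np.float64(255.69187204043268), np.float64(218.44950833162133))
0 0.009 (np.float64(258.3276038353479), np.float64(245.61183252843264))
0.013 -0.009 (np.float64(255.716888498683), np.float64(228.55268525492895))
0.013 0.009 (np.float64(258.5450575558014), np.float64(257.3586263906198))
0.05 -0.009 (np.float64(255.81462734635335), np.float64(268.02561385302295))
0.05 0.009 (np.float64(259.38459139844446), np.float64(302.71002791775584))
[0.4539 0.3255 0.2435]
[0.529  0.3192 0.0988] [0.5281 0.3162 0.1078] [0.5285 0.3164 0.1257] [0.5281 0.3167 0.141 ] [0.512  0.3189 0.1767]
```

```bash
python3 - <<'E'
from h import *
z=load('side0')
print('wrist0', [world(load('wrist0'),u,v) for u,v in ((160,236),(350,236),(160,245))])
P=np.array([.2068,.5093,.2249]); zz=np.array([.376,.9265,0])
for o in (-.05,.05):
  for dz in (-.025,0,.014,.05): print(o,dz,proj(z,P+zz*o+[0,0,dz]))
cv2.imwrite('pics/s0d.png',cv2.resize(z['p'][80:200,340:460][:,:,::-1],None,fx=5,fy=5,interpolation=cv2.INTER_CUBIC))
z=load('s1'); P=np.array([.4488,.3263,.1606])
for dz in (-.025,0,.014,.05): print(dz,proj(z,P+[0,0,dz]))
cv2.imwrite('pics/s1d.png',cv2.resize(z['p'][60:180,220:340][:,:,::-1],None,fx=5,fy=5,interpolation=cv2.INTER_CUBIC))
E
```

```text
wrist0 [array([0.1811, 0.4653, 0.2439]), array([0.2193, 0.558 , 0.2427]), array([0.1821, 0.4681, 0.2535])]
-0.05 -0.025 (np.float64(402.7087795540359), np.float64(176.8471352471279))
-0.05 0 (np.float64(404.8140394758434), np.float64(166.40249310040764))
-0.05 0.014 (np.float64(406.0209025618038), np.float64(160.4149886966187))
-0.05 0.05 (np.float64(409.2205854398048), np.float64(144.54068153980194))
0.05 -0.025 (np.float64(385.04009231481575), np.float64(201.45214458847033))
0.05 0 (np.float64(387.0265806697214), np.float64(190.57176685346582))
0.05 0.014 (np.float64(388.16748378863224), np.float64(184.32282164211367))
0.05 0.05 (np.float64(391.1998215809805), np.float64(167.71412594077552))
-0.025 (np.float64(284.46857398105783), np.float64(157.7358464952862))
0 (np.float64(284.73966428033185), np.float64(148.79907716249843))
0.014 (np.float64(284.8944640542519), np.float64(143.69594408840496))
0.05 (np.float64(285.302755202437), np.float64(130.2362082670897))
```

View pics/s0d.png

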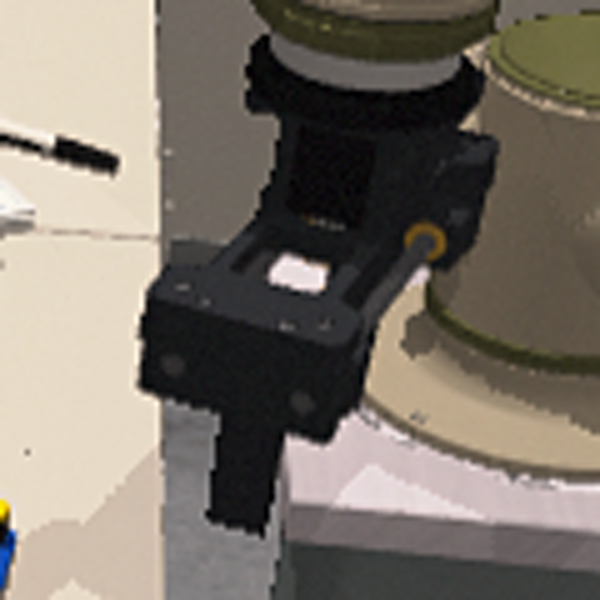

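View pics/s1d.png

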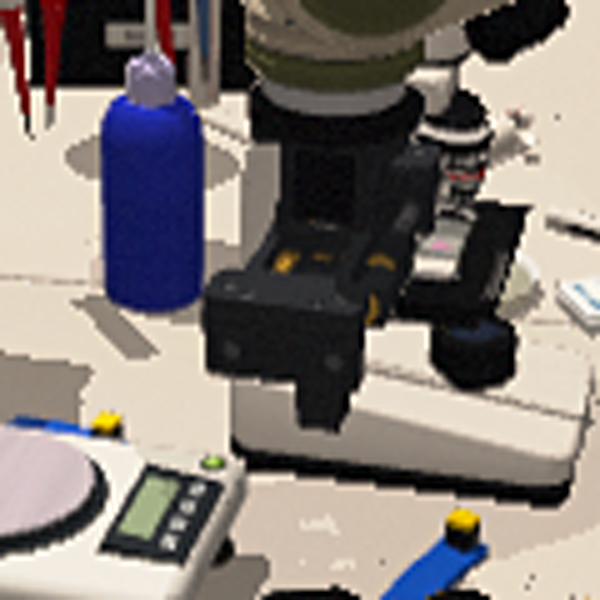

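```bash
python3 - <<'E'
from h import *
z=load('w4')
for u,v in ((180,268),(180,275),(320,268),(320,280),(245,234),(245,232),(265,234)): print(u,v,world(z,u,v)-[.5361,.3192,.0844])
for v in range(228,240): print(v,[np.round(world(z,u,v)[2]-.0844,4) for u in (248,262)])
E
```

```text
180 268 [-0.0339 -0.02    0.0842]
180 275 [-0.034  -0.0192  0.0878]
320 268 [-0.0303  0.0206  0.0843]
320 280 [-0.0306  0.0194  0.0901]
245 234 [-0.0078 -0.0059  0.016 ]
245 232 [-0.0081 -0.0059  0.0143]
265 234 [-0.0062  0.0048  0.0148]
228 [np.float64(-0.0192), np.float64(-0.0188)]
229 [np.float64(-0.0192), np.float64(-0.0184)]
230 [np.float64(-0.0193), np.float64(-0.0178)]
231 [np.float64(-0.0197), np.float64(-0.0185)]
232 [np.float64(0.0131), np.float64(0.0138)]
233 [np.float64(0.0153), np.float64(0.0148)]
234 [np.float64(0.0166), np.float64(0.0162)]
235 [np.float64(0.0159), np.float64(0.0179)]
236 [np.float64(0.0183), np.float64(0.0183)]
237 [np.float64(0.0196), np.float64(0.0196)]
238 [np.float64(0.02), np.float64(0.0206)]
239 [np.float64(0.0211), np.float64(0.0214)]
```

The pictures disagree with the text. Wrist depth and the side view both put the fingertips about 13 mm above the reported TCP, not 25 mm below it. I'll calibrate by touch. The tips should be at about z 0.0975, so there should be about 32 mm left to the housing top.

apply_moves(deltas=[0, 0.009, 0, 0, 0, 0, 0, 0.009, 0, 0, 0, 0, 0, 0.006, 0, 0, 0, 0, 0, 0, 0, 0, 0, 0, 0, 0, 0, 0, 0, 0])

```text
time_s: 6.18
tool_pos: [0.5362, 0.3192, 0.0605]
eef_rot: [-1.57, 0.07, -0.07]
ft_force: [-0.8, -0.5, 0.0]
grip_width: 0.001
```

apply_moves(deltas=[0, 0.0015, 0, 0, 0, 0, 0, 0.0015, 0, 0, 0, 0, 0, 0.001, 0, 0, 0, 0, 0, 0, 0, 0, 0, 0, 0, 0, 0, 0, 0, 0])

```text
time_s: 6.8
tool_pos: [0.5361, 0.3192, 0.0564]
eef_rot: [-1.57, 0.07, -0.07]
ft_force: [0.2, 0.0, 0.8]
grip_width: 0.0003
```

```bash
python3 - <<'E'
from h import *
st()
snap('wrist','w5'); z=load('w5'); st()
for v in range(222,236): print(v,[np.round(world(z,u,v)[2],4) for u in (248,262)])
cv2.imwrite('pics/w5c.png',cv2.resize(z['p'][150:330,140:360][:,:,::-1],None,fx=3,fy=3,interpolation=cv2.INTER_CUBIC))
E
```

```text
t 6.8 pos [0.5361 0.3192 0.0564] F [0.2233 0.0444 0.8487] w 0.00029799204444673705 q [ 0.3476  0.6645  1.3126 -0.      1.1644 -1.1341]
t 6.85 pos [0.5361 0.3192 0.0564] F [-0.0482  0.1262  0.6741] w 0.000508892963987181 q [ 0.3476  0.6645  1.3126 -0.      1.1644 -1.1341]
222 [np.float64(0.0642), np.float64(0.063)]
223 [np.float64(0.0644), np.float64(0.0635)]
224 [np.float64(0.0645), np.float64(0.0641)]
225 [np.float64(0.0641), np.float64(0.0631)]
226 [np.float64(0.0644), np.float64(0.0639)]
227 [np.float64(0.0638), np.float64(0.0639)]
228 [np.float64(0.0645), np.float64(0.066)]
229 [np.float64(0.0645), np.float64(0.0666)]
230 [np.float64(0.0657), np.float64(0.0649)]
231 [np.float64(0.0653), np.float64(0.0662)]
232 [np.float64(0.0693), np.float64(0.0704)]
233 [np.float64(0.0709), np.float64(0.0719)]
234 [np.float64(0.0726), np.float64(0.0716)]
235 [np.float64(0.0729), np.float64(0.0735)]
```

View pics/w5c.png

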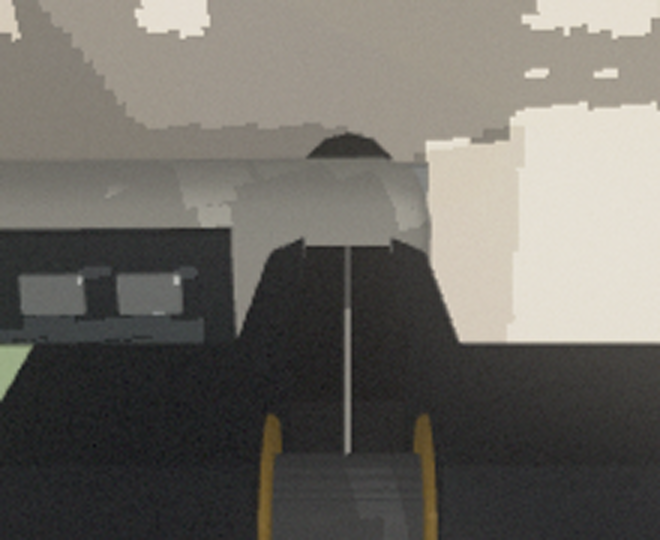

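apply_moves(deltas=[0, 0.0008, 0, 0, 0, 0, 0, 0.0008, 0, 0, 0, 0, 0, 0.0004, 0, 0, 0, 0, 0, 0, 0, 0, 0, 0, 0, 0, 0, 0, 0, 0])

```text
time_s: 7.48
tool_pos: [0.5361, 0.3192, 0.0544]
eef_rot: [-1.57, 0.07, -0.07]
ft_force: [-0.3, 0.5, 0.3]
grip_width: 0.0003
```

apply_moves(deltas=[0, 0.0003, 0, 0, 0, 0, 0, 0.0003, 0, 0, 0, 0, 0, 0.0004, 0, 0, 0, 0, 0, 0, 0, 0, 0, 0, 0, 0, 0, 0, 0, 0])

```text
time_s: 8.1
tool_pos: [0.5361, 0.3192, 0.0534]
eef_rot: [-1.57, 0.07, -0.07]
ft_force: [-0.0, 0.4, 0.1]
grip_width: 0.0004
```

apply_moves(deltas=[0, 0.0003, 0, 0, 0, 0, 0, 0.0003, 0, 0, 0, 0, 0, 0.0004, 0, 0, 0, 0, 0, 0, 0, 0, 0, 0, 0, 0, 0, 0, 0, 0])

```text
time_s: 8.72
tool_pos: [0.5361, 0.3193, 0.0525]
eef_rot: [-1.57, 0.07, -0.07]
ft_force: [-0.9, -0.1, 1.8]
grip_width: 0.0002
```

apply_moves(deltas=[0, 0.0003, 0, 0, 0, 0, 0, 0.0003, 0, 0, 0, 0, 0, 0.0004, 0, 0, 0, 0, 0, 0, 0, 0, 0, 0, 0, 0, 0, 0, 0, 0])

```text
time_s: 9.35
tool_pos: [0.5359, 0.3196, 0.0517]
eef_rot: [-1.569, 0.07, -0.07]
ft_force: [-3.0, 1.9, 5.3]
grip_width: 0.0003
```

apply_moves(deltas=[0, 0.0005, 0, 0, 0, 0, 0, 0.0005, 0, 0, 0, 0, 0, 0.0005, 0, 0, 0, 0, 0, 0.0005, 0, 0, 0, 0, 0, 0, 0, 0, 0, 0])

```text
time_s: 9.98
tool_pos: [0.5355, 0.3203, 0.0499]
eef_rot: [-1.568, 0.07, -0.069]
ft_force: [-5.0, 5.1, 7.7]
grip_width: 0.0004
```

apply_moves(deltas=[-0.0005, 0, 0.0007, 0, 0, 0, -0.0005, 0, 0.0007, 0, 0, 0, 0, 0, 0, 0, 0, 0, 0, 0, 0, 0, 0, 0, 0, 0, 0, 0, 0, 0])

```text
time_s: 10.6
tool_pos: [0.5352, 0.3207, 0.0494]
eef_rot: [-1.569, 0.07, -0.07]
ft_force: [-2.9, 1.3, 5.1]
grip_width: 0.0002
```

apply_moves(deltas=[-0.0002, 0.0005, 0.0003, 0, 0, 0, -0.0002, 0.0005, 0.0003, 0, 0, 0, -0.0002, 0.0005, 0.0003, 0, 0, 0, -0.0002, 0.0005, 0.0003, 0, 0, 0, 0, 0, 0, 0, 0, 0])

```text
time_s: 11.22
tool_pos: [0.5344, 0.3219, 0.0472]
eef_rot: [-1.57, 0.07, -0.07]
ft_force: [-1.3, 1.3, 4.3]
grip_width: 0.0002
```

apply_moves(deltas=[-0.0002, 0.0005, 0.0003, 0, 0, 0, -0.0002, 0.0005, 0.0003, 0, 0, 0, -0.0002, 0.0005, 0.0003, 0, 0, 0, -0.0002, 0.0005, 0.0003, 0, 0, 0, 0, 0, 0, 0, 0, 0])

```text
time_s: 11.85
tool_pos: [0.5341, 0.3227, 0.0459]
eef_rot: [-1.57, 0.069, -0.071]
ft_force: [-2.5, -2.3, 8.6]
grip_width: 0.0003
```

apply_moves(deltas=[-0.0002, 0.0004, 0.0002, 0, 0, 0, -0.0002, 0.0004, 0.0002, 0, 0, 0, 0, 0.0002, 0.0001, 0, 0, 0, 0, 0, 0, 0, 0, 0, 0, 0, 0, 0, 0, 0])

```text
time_s: 12.48
tool_pos: [0.5341, 0.3228, 0.0457]
eef_rot: [-1.571, 0.069, -0.071]
ft_force: [-4.1, -5.2, 13.4]
grip_width: 0.0002
```

The stop is clear at about 0.046, against first touch at about 0.0527. That makes the gap about 7 mm, so the thin strip (blue block) is right. I'll release gently and go to it.

apply_moves(deltas=[0.001, -0.003, -0.0012, 0, 0, 0, 0.001, -0.003, -0.0012, 0, 0, 0, 0.0008, -0.003, -0.001, 0, 0, 0, 0, -0.015, 0, 0, 0, 0, 0, -0.03, 0, 0, 0, 0])

```text
time_s: 13.1
tool_pos: [0.5355, 0.32, 0.0985]
eef_rot: [-1.57, 0.072, -0.068]
ft_force: [-0.3, -0.4, 0.7]
grip_width: 0.0003
```

```bash
python3 - <<'E'
from h import *
st(); plan((.559,.4244,.09),180.5,10)
E
```

```text
t 13.1 pos [0.5355 0.32   0.0985] F [-0.3426 -0.4486  0.6793] w 0.0003011396204445026 q [ 0.3492  0.618   1.2659  0.0002  1.2599 -1.1326]
pos [0.5355 0.32   0.0985] jaw yaw 84.89684365639108 relrot [ -0.0667 -95.6032  -0.1271] world d [ 0.0235  0.1044 -0.0085]
0.0014, 0.0008, 0.0106, -0.01, -9.56, -0.01
0.0032, 0.0008, 0.0102, -0.01, -9.56, -0.01
0.0048, 0.0008, 0.0096, -0.01, -9.56, -0.01
0.0063, 0.0008, 0.0086, -0.01, -9.56, -0.01
0.0077, 0.0008, 0.0075, -0.01, -9.56, -0.01
0.0088, 0.0008, 0.0061, -0.01, -9.56, -0.01
0.0097, 0.0008, 0.0045, -0.01, -9.56, -0.01
0.0103, 0.0008, 0.0029, -0.01, -9.56, -0.01
0.0106, 0.0008, 0.0011, -0.01, -9.56, -0.01
0.0107, 0.0008, -0.0007, -0.01, -9.56, -0.01
```

apply_moves(deltas=[0.0015, 0, 0.0106, 0, -9.6, 0, 0.003, 0, 0.01, 0, -9.6, 0, 0.0048, 0, 0.0096, 0, -9.6, 0, 0.0063, 0, 0.0086, 0, -9.6, 0, 0.0077, 0, 0.0075, 0, -9.6, 0], jaw=0.04, newtons=20)

```text
time_s: 13.72
tool_pos: [0.5476, 0.3727, 0.0991]
eef_rot: [-1.489, -0.59, 0.589]
ft_force: [-0.5, 0.2, 0.3]
grip_width: 0.04
```

apply_moves(deltas=[0.0088, 0, 0.0061, 0, -9.6, 0, 0.0097, 0, 0.0045, 0, -9.6, 0, 0.0103, 0, 0.0029, 0, -9.6, 0, 0.0106, 0, 0.0011, 0, -9.6, 0, 0.0107, 0, -0.0007, 0, -9.2, 0])

```text
time_s: 14.35
tool_pos: [0.559, 0.4249, 0.0991]
eef_rot: [-1.202, -1.22, 1.219]
ft_force: [0.6, -0.1, -0.5]
grip_width: 0.0401
```

```bash
python3 - <<'E'
from h import *
st(); snap('wrist','w6');plan((.559,.4244,.03),180.5,5);st()
E
```

```text
t 14.35 pos [0.559  0.4249 0.0991] F [ 0.5796 -0.1332 -0.532 ] w 0.0400902588022103 q [ 0.4818  0.7459  0.999   0.0002  1.3962 -2.6741]
pos [0.5591 0.426  0.099 ] jaw yaw -178.7928624098604 relrot [0.0372 0.7072 0.0566] world d [-0.0001 -0.0016 -0.069 ]
-0.0003, 0.0138, 0, 0.01, 0.14, 0.01
-0.0003, 0.0138, 0, 0.01, 0.14, 0.01
-0.0003, 0.0138, 0, 0.01, 0.14, 0.01
-0.0003, 0.0138, 0, 0.01, 0.14, 0.01
-0.0003, 0.0138, 0, 0.01, 0.14, 0.01
t 14.4 pos [0.5591 0.426  0.099 ] F [-1.0645 -0.0542 -0.3161] w 0.03993141051513748 q [ 0.4829  0.7469  0.9972  0.0006  1.3964 -2.6798]
```

View pics/w6.png

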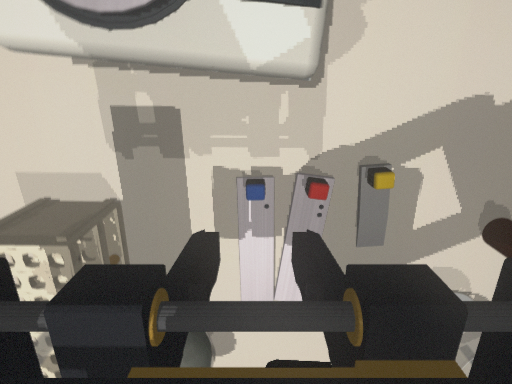

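```bash
python3 - <<'E'
from h import *
z=load('w6'); hsv=cv2.cvtColor(z['p'],cv2.COLOR_RGB2HSV)
m=cv2.inRange(hsv,(105,150,60),(125,255,255)); k,l,s,ce=cv2.connectedComponentsWithStats(m)
for i in range(1,k):
    if s[i,4]>20: print(s[i],ce[i],world(z,*ce[i]),atz(z,*ce[i],.023))
for u,v in ((238,178),(274,178),(239,300),(274,300)): print(atz(z,u,v,.003))
E
```

```text
[0.5765 0.4191 0.003 ]
[0.5444 0.4184 0.003 ]
[0.5751 0.5511 0.003 ]
[0.5389 0.5502 0.003 ]
```

```bash
python3 - <<'E'
from h import *
z=load('w6'); p=z['p'][:,:,::-1]
print(z['p'][188,256],z['p'][190,254]); hsv=cv2.cvtColor(z['p'],cv2.COLOR_RGB2HSV); print(hsv[188,256])
m=cv2.inRange(hsv,(100,120,40),(130,255,255)); k,l,s,ce=cv2.connectedComponentsWithStats(m)
for i in range(1,k):
    if s[i,4]>20: print(s[i],ce[i],world(z,*ce[i]),atz(z,*ce[i],.023))
E
```

```text
[ 66  85 130] [ 64  83 128]
[111 126 130]
[247 186  17  13 200] [255.135 192.435] [0.5611 0.4252 0.0231] [0.5611 0.4253 0.023 ]
```

apply_moves(deltas=[-0.001, 0.03, -0.001, 0, 0.6, 0, 0, 0.03, 0, 0, 0, 0, 0, 0.025, 0, 0, 0, 0, 0, 0.01, 0, 0, 0, 0, 0, 0.005, 0, 0, 0, 0])

```text
time_s: 15.02
tool_pos: [0.5602, 0.4235, -0.0013]
eef_rot: [-1.211, -1.208, 1.207]
ft_force: [0.5, -0.2, 0.0]
grip_width: 0.04
```

```bash
python3 - <<'E'
from h import *
st(); snap('wrist','w7');plan((.560,.425,-.007),180.5,1);
z=load('w7'); cv2.imwrite('pics/w7c.png',cv2.resize(z['p'][150:330,140:360][:,:,::-1],None,fx=3,fy=3,interpolation=cv2.INTER_CUBIC))
E
```

```text
t 15.025 pos [ 0.5602  0.4235 -0.0013] F [ 0.4998 -0.1586  0.0136] w 0.03997013909478845 q [ 0.4791  0.848   1.0946  0.      1.1985 -2.6597]
pos [ 0.5601  0.4234 -0.0016] jaw yaw 179.85156505874508 relrot [ 0.0113 -0.6484  0.01  ] world d [-0.0001  0.0016 -0.0054]
0.0016, 0.0054, 0.0001, 0.01, -0.65, 0.01
```

View pics/w7c.png

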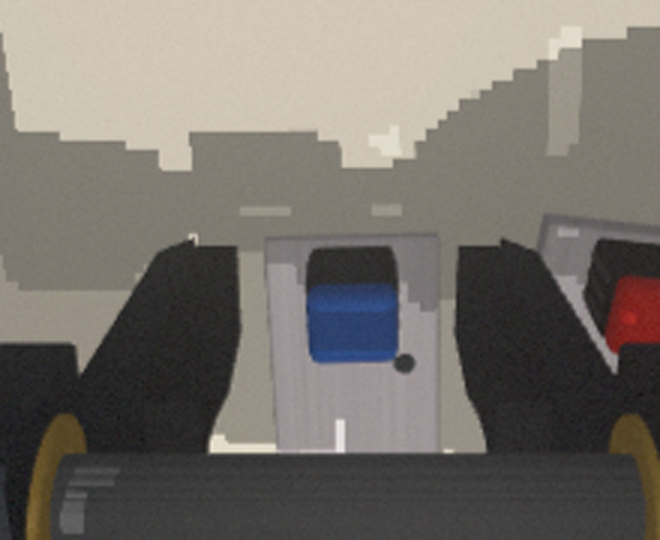

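apply_moves(deltas=[0.0016, 0.005, 0, 0, -0.7, 0, 0, 0, 0, 0, 0, 0, 0, 0, 0, 0, 0, 0, 0, 0, 0, 0, 0, 0, 0, 0, 0, 0, 0, 0])

```text
time_s: 15.7
tool_pos: [0.5601, 0.425, -0.0065]
eef_rot: [-1.204, -1.217, 1.217]
ft_force: [0.4, -0.1, -0.8]
grip_width: 0.0401
```

apply_moves(deltas=[0, 0, 0, 0, 0, 0, 0, 0, 0, 0, 0, 0, 0, 0, 0, 0, 0, 0, 0, 0, 0, 0, 0, 0, 0, 0, 0, 0, 0, 0], jaw=0.008, newtons=25)

```text
time_s: 16.32
tool_pos: [0.56, 0.425, -0.0067]
eef_rot: [-1.204, -1.217, 1.217]
ft_force: [-0.1, -0.3, 0.5]
grip_width: 0.0156
```

```bash
python3 - <<'E'
from h import *
st(); snap('wrist','w8')
E
```

```text
t 16.325 pos [ 0.56    0.425  -0.0067] F [-0.1069 -0.258   0.5409] w 0.015600682753613152 q [ 0.4812  0.8556  1.0949 -0.      1.1911 -2.6708]
```

View pics/w8.png

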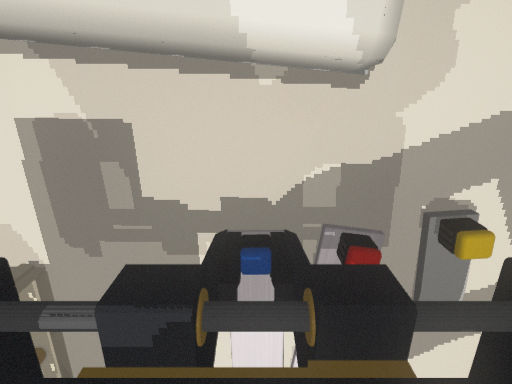

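apply_moves(deltas=[0, -0.01, 0, 0, 0, 0, 0, -0.03, 0, 0, 0, 0, 0, -0.035, 0, 0, 0, 0, 0, -0.035, 0, 0, 0, 0, 0, 0, 0, 0, 0, 0])

```text
time_s: 17.0
tool_pos: [0.5611, 0.4256, 0.107]
eef_rot: [-1.206, -1.223, 1.212]
ft_force: [-0.4, -0.1, -0.5]
grip_width: 0.0155
```

```bash
python3 - <<'E'
from h import *
st(); plan((.3781,.3332,.103),85,10)
snap('side','s9'); z=load('s9'); cv2.imwrite('pics/s9c.png',cv2.resize(z['p'][60:260,180:380][:,:,::-1],None,fx=3,fy=3,interpolation=cv2.INTER_CUBIC))
E
```

```text
t 17.0 pos [0.5611 0.4256 0.107 ] F [-0.3836 -0.0522 -0.4589] w 0.015491670788971087 q [ 0.4813  0.7402  0.9869  0.      1.408  -2.6708]
pos [0.5611 0.4256 0.107 ] jaw yaw -179.39649637559376 relrot [ 0.1085 95.6036  0.4021] world d [-0.183  -0.0924 -0.004 ]
-0.0091, 0.0003, 0.0184, 0.01, 9.56, 0.04
-0.012, 0.0003, 0.0166, 0.01, 9.56, 0.04
-0.0146, 0.0003, 0.0144, 0.01, 9.56, 0.04
-0.0168, 0.0003, 0.0118, 0.01, 9.56, 0.04
-0.0185, 0.0003, 0.0089, 0.01, 9.56, 0.04
-0.0197, 0.0003, 0.0057, 0.01, 9.56, 0.04
-0.0204, 0.0004, 0.0023, 0.01, 9.56, 0.04
-0.0205, 0.0004, -0.0011, 0.01, 9.56, 0.04
-0.02, 0.0004, -0.0045, 0.01, 9.56, 0.04
-0.019, 0.0004, -0.0078, 0.01, 9.56, 0.04
```

View pics/s9c.png

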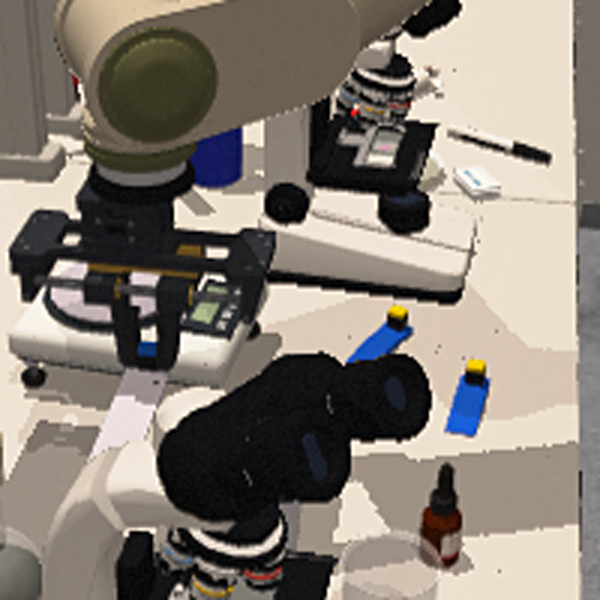

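apply_moves(deltas=[-0.0091, 0, 0.0184, 0, 9.6, 0, -0.012, 0, 0.0166, 0, 9.6, 0, -0.0146, 0, 0.0144, 0, 9.6, 0, -0.0168, 0, 0.0118, 0, 9.6, 0, -0.0185, 0, 0.0089, 0, 9.6, 0])

```text
time_s: 17.68
tool_pos: [0.4671, 0.3781, 0.1018]
eef_rot: [-1.493, -0.575, 0.579]
ft_force: [-0.2, -0.2, -0.2]
grip_width: 0.0156
```

apply_moves(deltas=[-0.0197, 0, 0.0057, 0, 9.6, 0, -0.0204, 0, 0.0023, 0, 9.6, 0, -0.0205, 0, -0.0011, 0, 9.5, 0, -0.02, 0, -0.0045, 0, 9.5, 0, -0.019, 0, -0.0078, 0, 9.5, 0])

```text
time_s: 18.3
tool_pos: [0.3753, 0.3322, 0.1021]
eef_rot: [-1.571, 0.076, -0.072]
ft_force: [-0.5, 0.3, -0.6]
grip_width: 0.0162
```

```bash
python3 - <<'E'
from h import *
st(); snap('wrist','w10'); plan((.3781,.3332,.0),85,5)
E
```

```text
t 18.3 pos [0.3753 0.3322 0.1021] F [-0.492   0.2964 -0.5936] w 0.0161646826765728 q [ 0.4879  0.4301  1.6191  0.      1.0952 -0.9883]
pos [0.3731 0.3313 0.102 ] jaw yaw 84.2380220624403 relrot [ 0.1561 -0.7623 -0.2444] world d [ 0.005   0.0019 -0.102 ]
0.001, 0.0204, 0.0005, 0.03, -0.15, -0.05
0.001, 0.0204, 0.0005, 0.03, -0.15, -0.05
0.001, 0.0204, 0.0005, 0.03, -0.15, -0.05
0.001, 0.0204, 0.0005, 0.03, -0.15, -0.05
0.001, 0.0204, 0.0005, 0.03, -0.15, -0.05
```

View pics/w10.png

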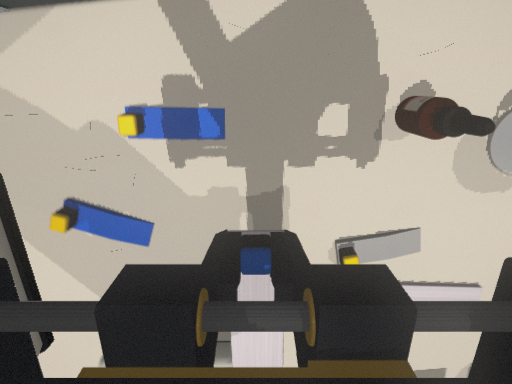

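apply_moves(deltas=[0.002, 0.03, 0.001, 0, -0.7, 0, 0.001, 0.03, 0.001, 0, 0, 0, 0.001, 0.025, 0, 0, 0, 0, 0, 0.012, 0, 0, 0, 0, 0, 0.005, 0, 0, 0, 0])

```text
time_s: 18.98
tool_pos: [0.3807, 0.3345, 0.0007]
eef_rot: [-1.571, 0.06, -0.059]
ft_force: [-0.1, -0.4, 0.8]
grip_width: 0.0157
```

```bash
python3 - <<'E'
from h import *
st(); snap('wrist','w11');snap('top','t11'); plan((.3781,.3332,-.0055),85,5)
z=load('t11'); cv2.imwrite('pics/t11c.png',cv2.resize(z['p'][90:290,140:340][:,:,::-1],None,fx=3,fy=3,interpolation=cv2.INTER_CUBIC))
E
```

```text
t 18.975 pos [0.3807 0.3345 0.0007] F [-0.1222 -0.3685  0.7518] w 0.015667726966069093 q [ 0.4869  0.5949  1.7074 -0.      0.8405 -1.008 ]
pos [0.3809 0.3346 0.0013] jaw yaw 85.6263156446919 relrot [ 0.0053  0.6263 -0.0103] world d [-0.0028 -0.0014 -0.0068]
-0.0005, 0.0014, -0.0003, 0, 0.13, -0
-0.0005, 0.0014, -0.0003, 0, 0.13, -0
-0.0005, 0.0014, -0.0003, 0, 0.13, -0
-0.0005, 0.0014, -0.0003, 0, 0.13, -0
-0.0005, 0.0014, -0.0003, 0, 0.13, -0
```

View pics/w11.png

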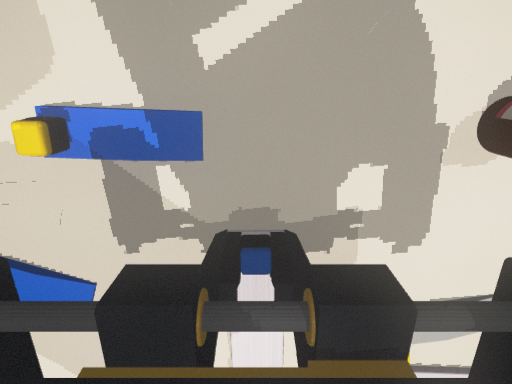

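View pics/t11c.png

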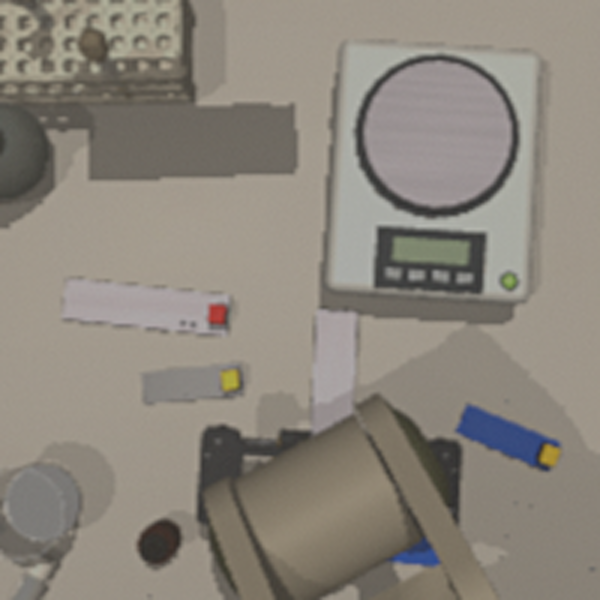

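```bash
python3 - <<'E'
from h import *
z=load('t11'); z0=load('top0')
f=lambda x,y:(x/3+140-.33,y/3+90-.33)
for h in (.006,.01): print('tip',[atz(z,*f(*c),h)[:2] for c in ((316,310),(357,310))])
print('tip depth',world(z,*f(336,320)),world(z,*f(336,400)))
# balance motion: template shift
a=z0['p'][95:195,245:325];b=z['p'][95:195,245:325]
g=lambda i:np.float32(cv2.cvtColor(i,cv2.COLOR_RGB2GRAY))
print(cv2.phaseCorrelate(g(a),g(b),cv2.createHanningWindow((80,100),cv2.CV_32F)))
t2=load('t2')['p'][95:195,245:325]
E
```

```text
tip [array([0.5089, 0.344 ]), array([0.5083, 0.3104])]
tip [array([0.5087, 0.344 ]), array([0.5081, 0.3105])]
tip depth [0.5003 0.3278 0.0094] [0.4352 0.3289 0.0082]
((-0.004829275035426406, -0.012662196482189358), 0.9730267822742462)
```

apply_moves(deltas=[0, 0.002, -0.0028, 0, 1.3, 0, 0, 0.002, 0, 0, 0, 0, 0, 0.0013, 0, 0, 0, 0, 0, 0, 0, 0, 0, 0, 0, 0, 0, 0, 0, 0])

```text
time_s: 19.7
tool_pos: [0.3806, 0.3318, -0.0039]
eef_rot: [-1.569, 0.078, -0.078]
ft_force: [-0.3, 0.0, -0.3]
grip_width: 0.0159
```

```bash
python3 - <<'E'
from h import *
st(); plan((.4259,.3282,-.0045),84.5,5)
snap('top','t12')
z=load('t12'); f=lambda x,y:(x/3+140-.33,y/3+90-.33)
for q in ((336,318),(336,350),(336,380),(336,410)): print(world(z,*f(*q)))
st()
E
```

```text
t 19.7 pos [ 0.3806  0.3318 -0.0039] F [-0.261   0.0134 -0.2501] w 0.0158872438818615 q [ 0.4822  0.6005  1.7168 -0.      0.8241 -0.9892]
pos [ 0.3806  0.3318 -0.0039] jaw yaw 84.30260822187483 relrot [-0.0024 -0.1974  0.0048] world d [ 0.0453 -0.0036 -0.0006]
0.0091, 0.0001, 0.0002, -0, -0.04, 0
0.0091, 0.0001, 0.0002, -0, -0.04, 0
0.0091, 0.0001, 0.0002, -0, -0.04, 0
0.0091, 0.0001, 0.0002, -0, -0.04, 0
0.0091, 0.0001, 0.0002, -0, -0.04, 0
[0.5021 0.3277 0.0057]
[0.4759 0.3282 0.0014]
[0.4514 0.3286 0.0072]
[0.4269 0.329  0.0039]
t 19.75 pos [ 0.3806  0.3318 -0.0039] F [ 0.2521  0.21   -0.3087] w 0.015610485403548924 q [ 0.4821  0.6005  1.7168  0.      0.8241 -0.9892]
```

apply_moves(deltas=[0.005, 0.0005, 0, 0, 0, 0, 0.005, 0.0002, 0.0001, 0, 0, 0, 0.005, 0, 0.0001, 0, 0, 0, 0.005, 0, 0.0001, 0, 0, 0, 0.004, 0, 0, 0, 0, 0])

```text
time_s: 20.38
tool_pos: [0.4049, 0.3296, -0.0047]
eef_rot: [-1.569, 0.078, -0.078]
ft_force: [-0.6, -0.6, -0.7]
grip_width: 0.0155
```

apply_moves(deltas=[0.005, 0, 0.0001, 0, 0, 0, 0.005, 0, 0.0001, 0, 0, 0, 0.005, 0, 0.0001, 0, 0, 0, 0.005, 0, 0.0001, 0, 0, 0, 0.0015, 0, 0, 0, 0, 0])

```text
time_s: 21.0
tool_pos: [0.4263, 0.3279, -0.0047]
eef_rot: [-1.569, 0.078, -0.078]
ft_force: [0.6, -0.0, 0.2]
grip_width: 0.0161
```

```bash
python3 - <<'E'
from h import *
st(); snap('top','t13')
z=load('t13'); cv2.imwrite('pics/t13c.png',cv2.resize(z['p'][90:290,140:340][:,:,::-1],None,fx=3,fy=3,interpolation=cv2.INTER_CUBIC))
z0=load('top0')
a=z0['p'][95:195,245:325];b=z['p'][95:195,245:325]
g=lambda i:np.float32(cv2.cvtColor(i,cv2.COLOR_RGB2GRAY))
print(cv2.phaseCorrelate(g(a),g(b),cv2.createHanningWindow((80,100),cv2.CV_32F)))
st()
E
```

```text
t 21.0 pos [ 0.4263  0.3279 -0.0047] F [ 0.5727 -0.03    0.1771] w 0.016107108681713642 q [ 0.4355  0.6383  1.6232 -0.      0.88   -1.0356]
((0.004141530674168337, -0.03279085981772312), 0.9761174068450927)
t 21.05 pos [ 0.4263  0.3279 -0.0047] F [ 0.0283  0.7209 -0.2506] w 0.01564558293409625 q [ 0.4354  0.6382  1.6233 -0.      0.88   -1.0356]
```

View pics/t13c.png

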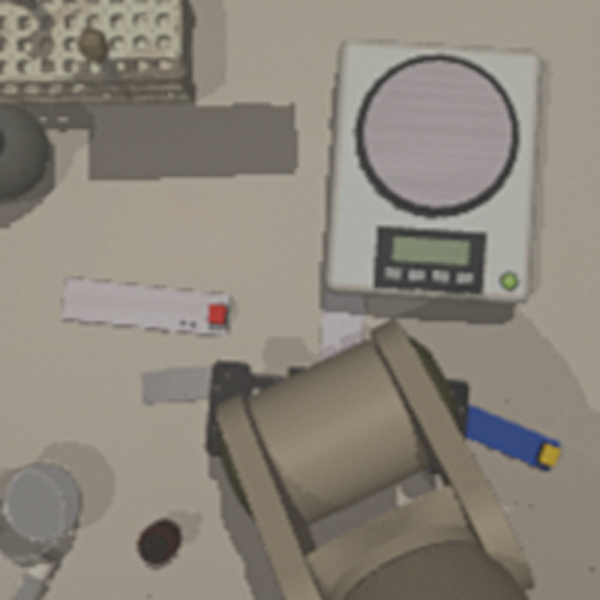

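apply_moves(deltas=[0, 0.0006, 0, 0, 0, 0, 0, 0.0006, 0, 0, 0, 0, 0, 0.0003, 0, 0, 0, 0, 0, 0, 0, 0, 0, 0, 0, 0, 0, 0, 0, 0])

```text
time_s: 21.68
tool_pos: [0.4259, 0.328, -0.0061]
eef_rot: [-1.569, 0.078, -0.078]
ft_force: [-0.2, 0.2, 0.0]
grip_width: 0.0159
```

apply_moves(deltas=[0, 0, 0, 0, 0, 0, 0, 0, 0, 0, 0, 0, 0, 0, 0, 0, 0, 0, 0, -0.01, 0, 0, 0, 0, 0, -0.03, 0, 0, 0, 0], jaw=0.035)

```text
time_s: 22.3
tool_pos: [0.4254, 0.3277, 0.0339]
eef_rot: [-1.571, 0.08, -0.077]
ft_force: [1.1, 0.4, 0.1]
grip_width: 0.0354
```

apply_moves(deltas=[0, -0.03, 0, 0, 0, 0, 0, -0.02, 0, 0, 0, 0, 0, 0, 0.0, 0, 0, 0, 0, 0, 0, 0, 0, 0, 0, 0, 0, 0, 0, 0])

```text
time_s: 22.92
tool_pos: [0.4256, 0.3277, 0.083]
eef_rot: [-1.57, 0.079, -0.077]
ft_force: [0.0, -0.6, 0.5]
grip_width: 0.0353
```

```bash
python3 - <<'E'
from h import *
st(); snap('wrist','w14'); snap('top','t14')
z=load('t14'); cv2.imwrite('pics/t14c.png',cv2.resize(z['p'][90:290,140:340][:,:,::-1],None,fx=3,fy=3,interpolation=cv2.INTER_CUBIC))
w=load('w14'); hsv=cv2.cvtColor(w['p'],cv2.COLOR_RGB2HSV)
for n,lo,hi,h in [('blue',(100,120,40),(130,255,255),.023),('yel',(18,120,80),(35,255,255),.0266)]:
    m=cv2.inRange(hsv,lo,hi); k,l,s,ce=cv2.connectedComponentsWithStats(m)
    for i in range(1,k):
        if s[i,4]>40: print(n,s[i],ce[i],world(w,*ce[i]),atz(w,*ce[i],h))
E
```

```text
t 22.925 pos [0.4256 0.3277 0.083 ] F [ 0.0454 -0.5971  0.4852] w 0.035269894891936764 q [ 0.4357  0.5073  1.5433  0.      1.0927 -1.0355]
blue [ 103   37  116   40 3732] [168.3277  57.2095] [0.3179 0.274  0.0065] [0.3197 0.2782 0.023 ]
blue [  46  157   94   50 2482] [ 93.672  182.8783] [0.4066 0.1932 0.0053] [0.402  0.2038 0.023 ]
blue [246 192  20  15 279] [255.871  198.9534] [0.4274 0.327  0.0232] [0.4275 0.327  0.023 ]
blue [ 40 367  23  11 166] [ 51.6084 371.9217] [0.6089 0.0908 0.0047] [0.5885 0.1096 0.023 ]
yel [ 92  41  25  27 551] [104.0926  53.9383] [0.314  0.2373 0.0268] [0.3139 0.2372 0.0266]
yel [ 19 164  23  24 433] [ 29.6028 175.5312] [0.3908 0.1584 0.0252] [0.3905 0.1595 0.0266]
yel [356 212  19  21 331] [364.6586 221.8943] [0.4542 0.4112 0.0263] [0.454  0.4111 0.0266]
yel [335 289  18  57 319] [347.1285 317.1787] [0.4039 0.3535 0.1784] [0.5467 0.3972 0.0266]
yel [159 291  11  55 237] [162.1941 319.3797] [0.3975 0.3059 0.1811] [0.5329 0.2321 0.0266]
yel [ 118  361  338   17 2969] [300.5099 370.7171] [0.4106 0.3395 0.1875] [0.6065 0.3524 0.0266]
```

View pics/w14.png

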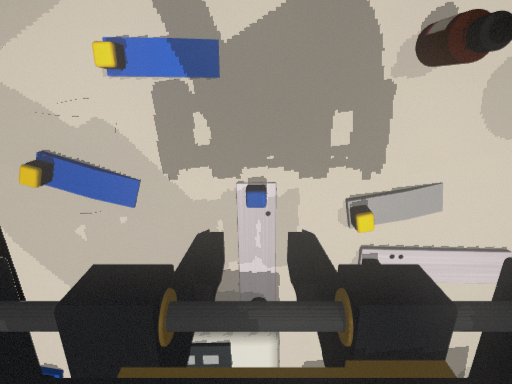

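View pics/t14c.png

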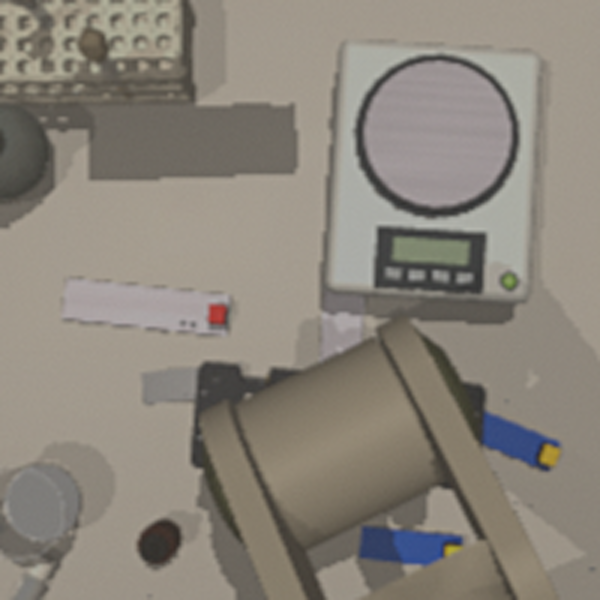

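```bash
python3 - <<'E'
from h import *
plan((.4538,.4117,.075),184,10)
E
```

```text
pos [0.4257 0.3278 0.0832] jaw yaw 84.29557605087864 relrot [ -0.0271 -99.7044  -0.0802] world d [ 0.0281  0.0839 -0.0082]
0.002, 0.0008, 0.0086, -0, -9.97, -0.01
0.0034, 0.0008, 0.0082, -0, -9.97, -0.01
0.0048, 0.0008, 0.0074, -0, -9.97, -0.01
0.006, 0.0008, 0.0065, -0, -9.97, -0.01
0.007, 0.0008, 0.0054, -0, -9.97, -0.01
0.0079, 0.0008, 0.0041, -0, -9.97, -0.01
0.0084, 0.0008, 0.0026, -0, -9.97, -0.01
0.0088, 0.0008, 0.0011, -0, -9.97, -0.01
0.0088, 0.0008, -0.0004, -0, -9.97, -0.01
0.0086, 0.0008, -0.0019, -0, -9.97, -0.01
```

apply_moves(deltas=[0.002, 0.001, 0.0086, 0, -10, 0, 0.0034, 0.001, 0.0082, 0, -10, 0, 0.0048, 0.001, 0.0074, 0, -10, 0, 0.006, 0.001, 0.0065, 0, -10, 0, 0.007, 0.001, 0.0054, 0, -10, 0], jaw=0.038)

```text
time_s: 23.65
tool_pos: [0.4399, 0.3701, 0.0783]
eef_rot: [-1.484, -0.608, 0.61]
ft_force: [0.3, 0.2, 0.3]
grip_width: 0.0385
```

apply_moves(deltas=[0.0079, 0.001, 0.0041, 0, -10, 0, 0.0084, 0.001, 0.0026, 0, -10, 0, 0.0088, 0.001, 0.0011, 0, -10, 0, 0.0088, 0, -0.0004, 0, -10, 0, 0.0086, 0, -0.0019, 0, -10, 0])

```text
time_s: 24.28
tool_pos: [0.4538, 0.412, 0.0753]
eef_rot: [-1.17, -1.268, 1.269]
ft_force: [-1.3, 0.6, -0.4]
grip_width: 0.0379
```

```bash
python3 - <<'E'
from h import *
st(); snap('wrist','w15'); plan((.4538,.4117,.075),184,1)
w=load('w15'); hsv=cv2.cvtColor(w['p'],cv2.COLOR_RGB2HSV)
for n,lo,hi,h in [('yel',(18,120,80),(35,255,255),.0266)]:
    m=cv2.inRange(hsv,lo,hi); k,l,s,ce=cv2.connectedComponentsWithStats(m)
    for i in range(1,k):
        if s[i,4]>40: print(n,s[i],ce[i],world(w,*ce[i]),atz(w,*ce[i],h))
E
```

```text
t 24.275 pos [0.4538 0.412  0.0753] F [-1.264   0.5565 -0.3834] w 0.037913888992135866 q [ 0.5443  0.6265  1.3273 -0.      1.1888 -2.678 ]
pos [0.4541 0.4128 0.0753] jaw yaw -174.9669145200954 relrot [-0.0148  1.0331  0.0047] world d [-0.0003 -0.0011 -0.0003]
-0.0011, 0.0003, 0.0004, -0.01, 1.03, 0
yel [245 196  21  18 362] [255.268  204.4088] [0.4559 0.4115 0.0272] [0.4559 0.4117 0.0266]
yel [153 292   9  54 219] [156.0822 321.2877] [0.4831 0.3861 0.1741] [0.5319 0.528  0.0266]
yel [350 295   9  51 204] [354.9902 322.2451] [0.4322 0.3836 0.1721] [0.36   0.5137 0.0266]
yel [219 368 114   9 498] [274.0522 371.4498] [0.4527 0.3937 0.1795] [0.4238 0.5767 0.0266]
```

View pics/w15.png

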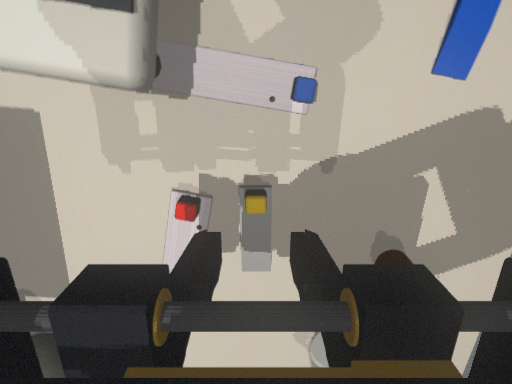

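apply_moves(deltas=[-0.001, 0.025, 0, 0, 0, 0, 0, 0.025, 0, 0, 0, 0, 0, 0.02, 0, 0, 0, 0, 0, 0.006, 0, 0, 0, 0, 0, 0.0025, 0, 0, 0, 0])

```text
time_s: 24.95
tool_pos: [0.454, 0.4108, -0.0026]
eef_rot: [-1.173, -1.263, 1.263]
ft_force: [0.2, 0.5, 0.5]
grip_width: 0.038
```

apply_moves(deltas=[0, 0, 0, 0, 0, 0, 0, 0, 0, 0, 0, 0, 0, 0, 0, 0, 0, 0, 0, 0, 0, 0, 0, 0, 0, 0, 0, 0, 0, 0], jaw=0.008, newtons=30)

```text
time_s: 25.58
tool_pos: [0.4541, 0.411, -0.0021]
eef_rot: [-1.173, -1.265, 1.264]
ft_force: [-0.5, -0.2, 6.5]
grip_width: 0.0156
```

```bash
python3 - <<'E'
from h import *
st(); snap('wrist','w16')
E
```

```text
t 25.575 pos [ 0.4541  0.411  -0.0021] F [-0.5215 -0.1828  6.5445] w 0.015569334168389315 q [ 0.5425  0.7241  1.3973  0.      1.0194 -2.6741]
```

View pics/w16.png

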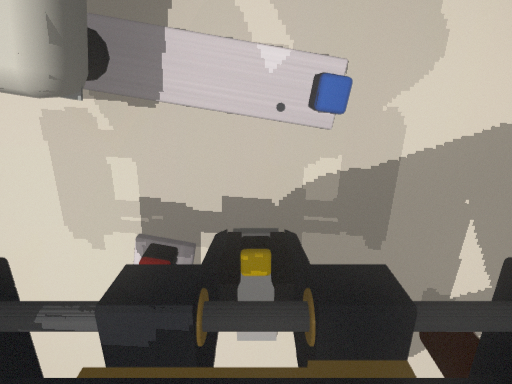

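```bash
python3 - <<'E'
from h import *
snap('side','s16'); snap('top','t16');st()
z=load('s16'); a=cv2.resize(z['p'][180:300,230:370][:,:,::-1],None,fx=4,fy=4,interpolation=cv2.INTER_CUBIC)
z=load('t16'); b=cv2.resize(z['p'][180:300,140:280][:,:,::-1],None,fx=4,fy=4,interpolation=cv2.INTER_CUBIC)
cv2.imwrite('pics/m16.png',cv2.resize(np.hstack([a,b]),(800,343)))
E
```

```text
t 25.725 pos [ 0.4541  0.411  -0.0021] F [-0.2404 -0.8694  5.157 ] w 0.015711814434579686 q [ 0.5425  0.724   1.3973 -0.      1.0194 -2.674 ]
```

View pics/m16.png

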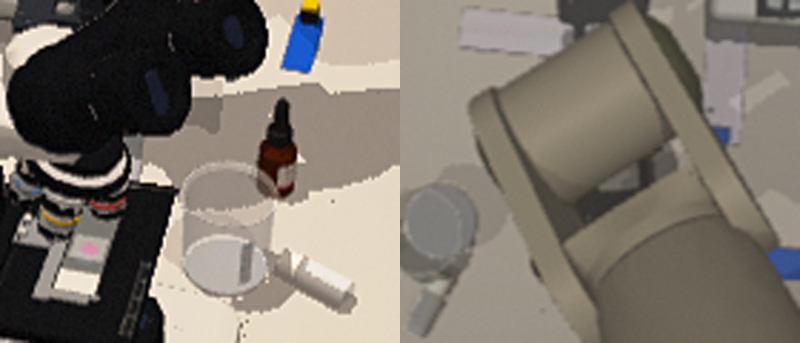

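apply_moves(deltas=[0, -0.001, 0, 0, 0, 0, 0, -0.002, 0, 0, 0, 0, 0, -0.007, 0, 0, 0, 0, 0, -0.01, 0, 0, 0, 0, 0, -0.01, 0, 0, 0, 0])

```text
time_s: 26.35
tool_pos: [0.454, 0.4109, 0.0283]
eef_rot: [-1.173, -1.265, 1.264]
ft_force: [0.2, 0.2, -1.1]
grip_width: 0.0157
```

```bash
python3 - <<'E'
from h import *
snap('wrist','w17'); st()
E
```

```text
t 26.4 pos [0.4546 0.4112 0.0296] F [ 1.1567  0.3001 -0.4063] w 0.015459787723920333 q [ 0.5425  0.6814  1.3733 -0.      1.0842 -2.6741]
```

View pics/w17.png

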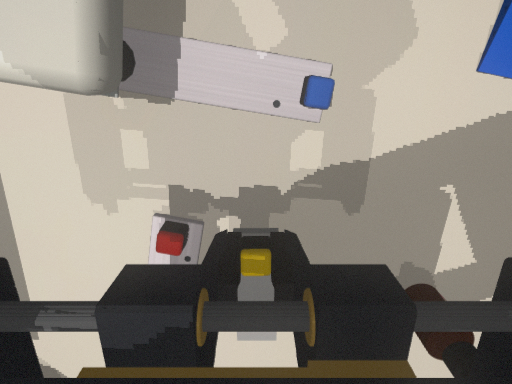

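```bash
python3 - <<'E'
from h import *
w=load('w14'); p=w['p'][:,:,::-1]
cv2.imwrite('pics/w14c.png',cv2.resize(p[170:350,190:330],None,fx=4,fy=3.3,interpolation=cv2.INTER_CUBIC))
w=load('w17'); p=w['p'][:,:,::-1]
cv2.imwrite('pics/w17c.png',cv2.resize(p[0:150,60:360],None,fx=2.6,fy=3.3,interpolation=cv2.INTER_CUBIC))
# taper tilt in hand
T=np.array([.4543,.411,.029])
for u,v in ((256,290),(250,335),(262,335),(256,330)): print(world(w,u,v)-T)
E
```

```text
[-0.0009  0.0312  0.0095]
[0.0001 0.0701 0.0052]
[-0.0079  0.0707  0.004 ]
[ 0.0031 -0.0232  0.0964]
```

View pics/w14c.png

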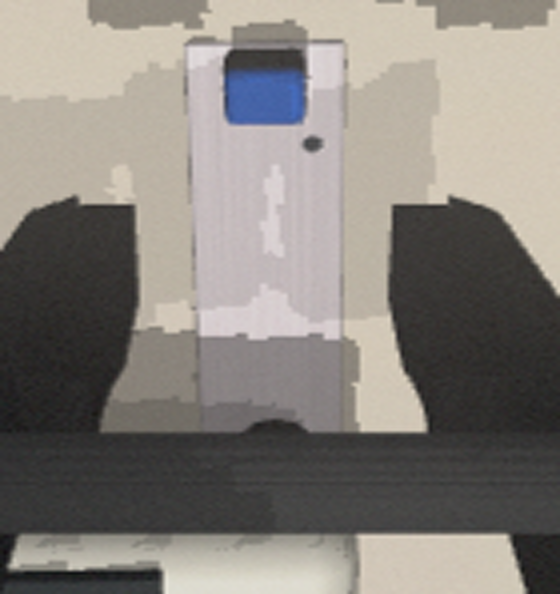

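View pics/w17c.png

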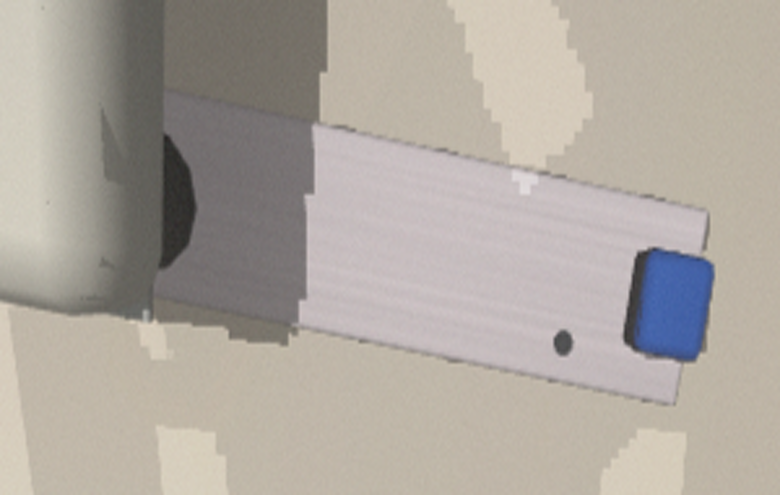

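```bash
python3 - <<'E'
from h import *
w=load('w17')
f=lambda x,y:(60+(x+.5)/2.6-.5,(y+.5)/3.3-.5)
for h in (.008,.012,.016): print('foot front edge',atz(w,*f(195,205),h),'depth',world(w,*f(185,205)))
c=[atz(w,*f(*q),.003)[:2] for q in ((707,212),(675,403),(166,91),(166,299))]
print(c)
a=(c[0]+c[1])/2; e0=c[2]-c[0]; print('end mid',a,'edge yaw far',np.degrees(np.arctan2(e0[1],e0[0])), 'edge2',np.degrees(np.arctan2(*(c[3]-c[1])[::-1])))
print('blk',atz(w,*f(677,303),.023))
E
```

```text
foot front edge [0.5309 0.3188 0.008 ] depth [0.5277 0.3195 0.0218]
foot front edge [0.5294 0.3189 0.012 ] depth [0.5277 0.3195 0.0218]
foot front edge [0.5279 0.3191 0.016 ] depth [0.5277 0.3195 0.0218]
[array([0.4199, 0.3112]), array([0.4222, 0.3442]), array([0.5381, 0.3012]), array([0.5403, 0.3347])]
end mid [0.421  0.3277] edge yaw far -4.844798675769841 edge2 -4.558342632207629
blk [0.4284 0.3266 0.023 ]
```

```bash
python3 - <<'E'
from h import *
plan((.4535,.371,.05),85.2,10)
E
```

```text
pos [0.4546 0.4112 0.0296] jaw yaw -175.69895988274848 relrot [ 0.0442 99.1011  0.171 ] world d [-0.0011 -0.0402  0.0204]
-0.004, -0.002, 0.0004, 0, 9.91, 0.02
-0.004, -0.002, -0.0003, 0, 9.91, 0.02
-0.0039, -0.002, -0.001, 0, 9.91, 0.02
-0.0037, -0.002, -0.0016, 0, 9.91, 0.02
-0.0033, -0.002, -0.0022, 0, 9.91, 0.02
-0.0029, -0.002, -0.0028, 0, 9.91, 0.02
-0.0024, -0.002, -0.0032, 0, 9.91, 0.02
-0.0018, -0.002, -0.0036, 0, 9.91, 0.02
-0.0011, -0.002, -0.0039, 0, 9.91, 0.02
-0.0005, -0.002, -0.004, 0, 9.91, 0.02
```

apply_moves(deltas=[-0.004, -0.008, 0, 0, 9.9, 0, -0.004, -0.008, 0, 0, 9.9, 0, -0.004, -0.004, -0.001, 0, 9.9, 0, -0.0037, 0, -0.0016, 0, 9.9, 0, -0.0033, 0, -0.0022, 0, 9.9, 0])

```text
time_s: 27.02
tool_pos: [0.4535, 0.3906, 0.0478]
eef_rot: [-1.484, -0.607, 0.606]
ft_force: [-0.1, -0.7, -1.7]
grip_width: 0.0155
```

apply_moves(deltas=[-0.0029, 0, -0.0028, 0, 9.9, 0, -0.0024, 0, -0.0032, 0, 9.9, 0, -0.0018, 0, -0.0036, 0, 9.9, 0, -0.0011, 0, -0.0039, 0, 9.9, 0, -0.0005, 0, -0.004, 0, 9.9, 0])

```text
time_s: 27.65
tool_pos: [0.453, 0.3705, 0.0477]
eef_rot: [-1.569, 0.069, -0.069]
ft_force: [0.8, -0.2, -0.9]
grip_width: 0.0157
```

apply_moves(deltas=[0, 0.015, 0, 0, 0, 0, 0, 0.013, 0, 0, 0, 0, 0, 0.008, 0, 0, 0, 0, 0, 0.005, 0, 0, 0, 0, 0, 0, 0, 0, 0, 0])

```text
time_s: 28.28
tool_pos: [0.4528, 0.3706, 0.006]
eef_rot: [-1.57, 0.064, -0.064]
ft_force: [0.1, 1.0, -0.7]
grip_width: 0.0157
```

```bash
python3 - <<'E'
from h import *
st(); snap('wrist','w18'); snap('top','t18'); plan((.4535,.371,.006),85.2,1); plan((.4498,.3262,.0025),85.2,5)
z=load('t18'); cv2.imwrite('pics/t18c.png',cv2.resize(z['p'][90:290,140:340][:,:,::-1],None,fx=3,fy=3,interpolation=cv2.INTER_CUBIC))
E
```

```text
t 28.275 pos [0.4528 0.3706 0.006 ] F [ 0.1034  0.988  -0.6765] w 0.01569195103531341 q [ 0.4837  0.6785  1.4747  0.      0.989  -1.0056]
pos [0.4531 0.3707 0.0066] jaw yaw 85.31790949178902 relrot [-0.0146  0.1179  0.0244] world d [ 0.0004  0.0003 -0.0006]
0.0004, 0.0006, 0.0003, -0.01, 0.12, 0.02
pos [0.4531 0.3707 0.0066] jaw yaw 85.31790949178902 relrot [-0.0146  0.1179  0.0244] world d [-0.0033 -0.0445 -0.0041]
0.0001, 0.0008, -0.0089, -0, 0.02, 0
0.0001, 0.0008, -0.0089, -0, 0.02, 0
0.0001, 0.0008, -0.0089, -0, 0.02, 0
0.0001, 0.0008, -0.0089, -0, 0.02, 0
0.0001, 0.0008, -0.0089, -0, 0.02, 0
```

View pics/w18.png

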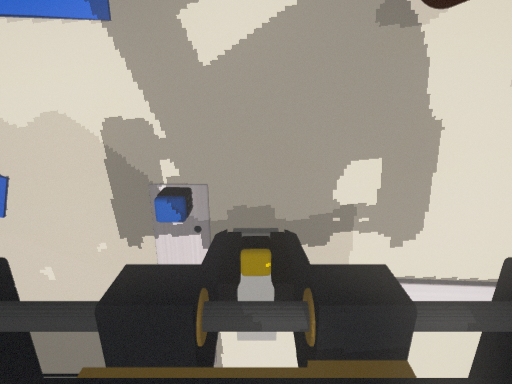

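View pics/t18c.png

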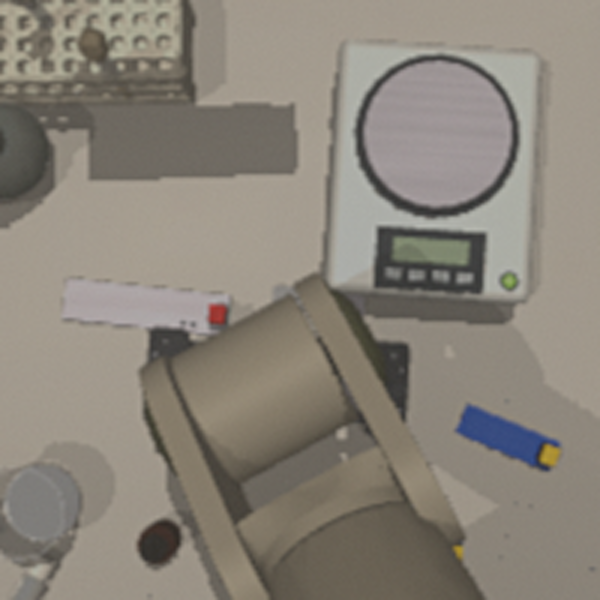

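apply_moves(deltas=[0, 0.0008, -0.01, 0, 0, 0, 0, 0.0008, -0.01, 0, 0, 0, 0.0003, 0.0008, -0.01, 0, 0, 0, 0.0002, 0.0006, -0.01, 0, 0, 0, 0, 0, -0.0047, 0, 0, 0])

```text
time_s: 29.0
tool_pos: [0.4498, 0.3252, 0.0034]
eef_rot: [-1.57, 0.065, -0.065]
ft_force: [-0.6, 0.6, -0.5]
grip_width: 0.0152
```

```bash
python3 - <<'E'
from h import *
snap('wrist','w19'); st(); plan((.4498,.3262,.0025),85.2,1)
z=load('w19'); cv2.imwrite('pics/w19c.png',cv2.resize(z['p'][150:384,150:360][:,:,::-1],None,fx=3,fy=2.5,interpolation=cv2.INTER_CUBIC))
E
```

```text
t 29.05 pos [0.4498 0.3251 0.0034] F [ 0.6692 -0.0139 -1.4044] w 0.015657034805946574 q [ 0.4125  0.6455  1.5671 -0.0001  0.9294 -1.0754]
pos [0.4498 0.3251 0.0034] jaw yaw 85.2559362103014 relrot [ 0.0146  0.0559 -0.0137] world d [ 0.      0.0011 -0.0009]
-0.0001, 0.0009, 0.0011, 0.01, 0.06, -0.01
```

View pics/w19c.png

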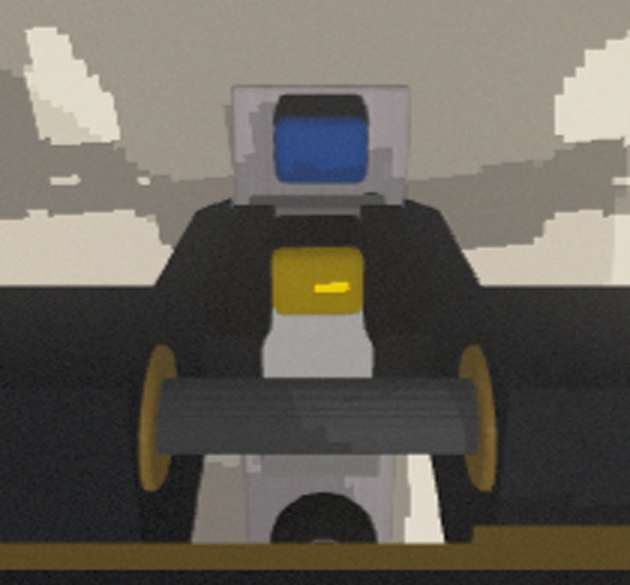

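apply_moves(deltas=[0, 0.001, 0, 0, 0, 0, 0, 0.001, 0, 0, 0, 0, 0, 0.0005, 0, 0, 0, 0, 0, 0, 0, 0, 0, 0, 0, 0, 0, 0, 0, 0])

```text
time_s: 29.68
tool_pos: [0.4499, 0.3262, 0.0009]
eef_rot: [-1.57, 0.064, -0.065]
ft_force: [0.2, 0.9, 0.8]
grip_width: 0.0156
```

```bash
cat >> h.py <<'E'
def avgF(n=4):
    F=[]
    for i in range(n):
        eyes.camera('wrist'); F.append(arm.read_state()['ft_force'])
    print('Favg',np.mean(F,0))
E
python3 - <<'E'
from h import *
st(); snap('top','t20'); avgF(3); st()
E
```

```text
t 29.675 pos [0.4499 0.3262 0.0009] F [0.1943 0.9174 0.7535] w 0.015643969481018007 q [ 0.4142  0.6499  1.5673  0.0001  0.924  -1.0746]
Favg [0.3335 0.1331 0.8307]
t 29.875 pos [0.4499 0.3261 0.0009] F [ 0.4812 -0.1675  1.2949] w 0.015989661793887746 q [ 0.4141  0.6499  1.5673  0.      0.9241 -1.0746]
```

apply_moves(deltas=[0.004, 0, 0, 0, 0, 0, 0.004, 0, 0, 0, 0, 0, 0.004, 0, 0, 0, 0, 0, 0.003, 0, 0, 0, 0, 0, 0, 0, 0, 0, 0, 0])

```text
time_s: 30.5
tool_pos: [0.4652, 0.3247, 0.0009]
eef_rot: [-1.57, 0.064, -0.065]
ft_force: [0.9, 0.2, 1.4]
grip_width: 0.0156
```

```bash
python3 - <<'E'
from h import *
snap('wrist','w21'); avgF(2); st()
z=load('w21'); cv2.imwrite('pics/w21c.png',cv2.resize(z['p'][150:384,150:360][:,:,::-1],None,fx=3,fy=2.5,interpolation=cv2.INTER_CUBIC))
E
```

```text
Favg [ 0.5425 -0.2164  1.9072]
t 30.65 pos [0.4649 0.3248 0.0009] F [0.4833 0.0511 1.9917] w 0.015604870210725949 q [ 0.4012  0.6636  1.5334 -0.0001  0.9441 -1.0875]
```

View pics/w21c.png

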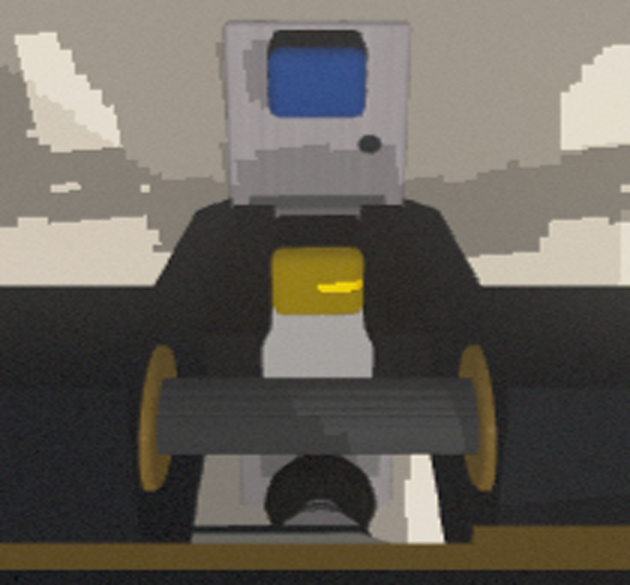

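apply_moves(deltas=[0.002, -0.0001, 0, 0, 0, 0, 0.002, -0.0001, 0, 0, 0, 0, 0.002, 0, 0, 0, 0, 0, 0.002, 0, 0, 0, 0, 0, 0, 0, 0, 0, 0, 0])

```text
time_s: 31.28
tool_pos: [0.4729, 0.3241, 0.0009]
eef_rot: [-1.57, 0.065, -0.065]
ft_force: [0.7, 0.5, -0.4]
grip_width: 0.0155
```

```bash
python3 - <<'E'
from h import *
snap('wrist','w22'); avgF(2); st()
E
```

```text
Favg [ 0.0627 -0.2665  0.0341]
t 31.425 pos [0.4727 0.3241 0.001 ] F [-0.4413  0.0231  0.6229] w 0.015522096906397763 q [ 0.3946  0.6709  1.515  -0.0001  0.9559 -1.0941]
```

apply_moves(deltas=[0.001, 0, 0, 0, 0, 0, 0.001, 0, 0, 0, 0, 0, 0.001, 0, 0, 0, 0, 0, 0, 0, 0, 0, 0, 0, 0, 0, 0, 0, 0, 0])

```text
time_s: 32.05
tool_pos: [0.4757, 0.3239, 0.001]
eef_rot: [-1.57, 0.065, -0.064]
ft_force: [-1.0, 0.1, -0.2]
grip_width: 0.0156
```

```bash
python3 - <<'E'
from h import *
avgF(3); st()
E
```

```text
Favg [-0.9393  0.2129 -1.2616]
t 32.2 pos [0.4757 0.3239 0.001 ] F [-0.3073 -0.1918 -0.8201] w 0.01563538151212866 q [ 0.3921  0.6736  1.508  -0.      0.96   -1.0966]
```

apply_moves(deltas=[0.001, 0, 0, 0, 0, 0, 0.001, 0, 0, 0, 0, 0, 0, 0, 0, 0, 0, 0, 0, 0, 0, 0, 0, 0, 0, 0, 0, 0, 0, 0])

```text
time_s: 32.83
tool_pos: [0.4776, 0.3237, 0.001]
eef_rot: [-1.57, 0.065, -0.064]
ft_force: [-1.6, 1.1, -1.1]
grip_width: 0.0157
```

```bash
python3 - <<'E'
from h import *
avgF(3); st()
E
```

```text
Favg [-2.5705 -0.0145 -0.8154]
t 32.975 pos [0.4776 0.3237 0.001 ] F [-3.6084 -0.4239 -0.6031] w 0.015701992076003788 q [ 0.3905  0.6755  1.5033  0.      0.9629 -1.0981]
```

apply_moves(deltas=[0.0003, 0.0002, 0, 0, 0, 0, 0.0002, 0.0001, 0, 0, 0, 0, 0, 0, 0, 0, 0, 0, 0, 0, 0, 0, 0, 0, 0, 0, 0, 0, 0, 0])

```text
time_s: 33.6
tool_pos: [0.4782, 0.3237, 0.0009]
eef_rot: [-1.57, 0.064, -0.064]
ft_force: [-5.4, -0.4, 4.1]
grip_width: 0.0155
```

```bash
python3 - <<'E'
from h import *
snap('wrist','w23');snap('top','t23');avgF(4); st()
z=load('w23'); cv2.imwrite('pics/w23c.png',cv2.resize(z['p'][100:384,150:360][:,:,::-1],None,fx=3,fy=2.1,interpolation=cv2.INTER_CUBIC))
z0=load('t14');z=load('t23')
a=z0['p'][95:185,245:325];b=z['p'][95:185,245:325]
g=lambda i:np.float32(cv2.cvtColor(i,cv2.COLOR_RGB2GRAY))
print(cv2.phaseCorrelate(g(a),g(b),cv2.createHanningWindow((80,90),cv2.CV_32F)))
E
```

```text
Favg [-5.0684 -0.1651  5.0168]
t 33.9 pos [0.4782 0.3237 0.0009] F [-5.3199  0.1591  4.518 ] w 0.015725259920187324 q [ 0.3902  0.6762  1.5022  0.0001  0.9631 -1.0986]
((0.10070480583316765, -0.0866186733056793), 0.9680847046110365)
```

View pics/w23c.png

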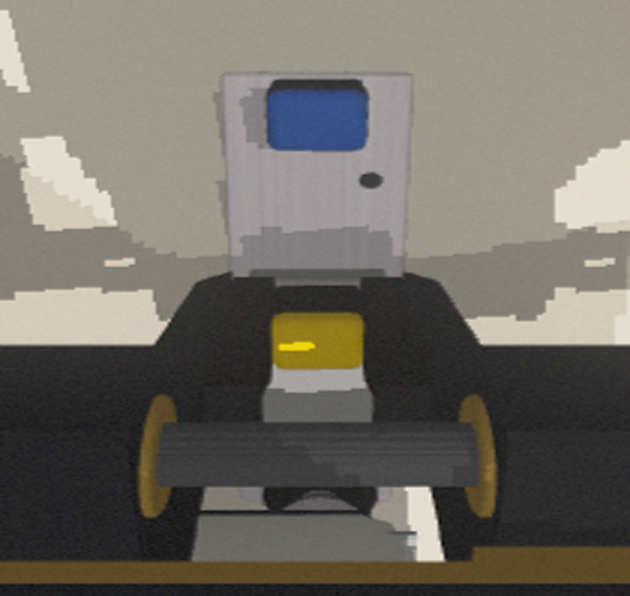

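apply_moves(deltas=[0, -0.0002, 0, 0, 0, 0, 0, 0, 0, 0, 0, 0, 0, 0, 0, 0, 0, 0, 0, 0, 0, 0, 0, 0, 0, 0, 0, 0, 0, 0])

```text
time_s: 34.52
tool_pos: [0.4783, 0.3237, 0.0009]
eef_rot: [-1.57, 0.064, -0.065]
ft_force: [-3.3, 0.7, 2.1]
grip_width: 0.016
```

```bash
python3 - <<'E'
from h import *
avgF(4); st()
E
```

```text
Favg [-2.9767  0.6798  1.781 ]
t 34.725 pos [0.4782 0.3237 0.0009] F [-2.4461  0.8164  0.9442] w 0.015453514120246184 q [ 0.3901  0.6762  1.5021  0.      0.9632 -1.0986]
```

apply_moves(deltas=[0, 0, 0, 0, 0, 0, 0, 0, 0, 0, 0, 0, 0, 0, 0, 0, 0, 0, 0, -0.01, 0, 0, 0, 0, 0, -0.02, 0, 0, 0, 0], jaw=0.036)

```text
time_s: 35.35
tool_pos: [0.478, 0.3235, 0.0314]
eef_rot: [-1.57, 0.065, -0.064]
ft_force: [-0.0, 0.9, -0.2]
grip_width: 0.0359
```

apply_moves(deltas=[-0.01, -0.03, 0, 0, 0, 0, -0.01, -0.03, 0, 0, 0, 0, 0, -0.01, 0, 0, 0, 0, 0, 0, 0, 0, 0, 0, 0, 0, 0, 0, 0, 0], jaw=0.0)

```text
time_s: 35.98
tool_pos: [0.4581, 0.325, 0.0999]
eef_rot: [-1.571, 0.066, -0.063]
ft_force: [0.6, -0.5, 0.4]
grip_width: 0.0007
```

```bash
python3 - <<'E'
from h import *
snap('wrist','w24');snap('top','t24');snap('side','s24');avgF(1); st()
z0=load('t2');z=load('t24')
a=z0['p'][95:170,245:325];b=z['p'][95:170,245:325]
g=lambda i:np.float32(cv2.cvtColor(i,cv2.COLOR_RGB2GRAY))
for n in ('top0','t14','t23'): print(n,cv2.phaseCorrelate(g(load(n)['p'][95:170,245:325]),g(b),cv2.createHanningWindow((80,75),cv2.CV_32F)))
cv2.imwrite('pics/t24c.png',cv2.resize(z['p'][90:290,140:340][:,:,::-1],None,fx=3,fy=3,interpolation=cv2.INTER_CUBIC))
E
```

```text
Favg [ 0.7382 -0.0211  0.4436]
t 36.175 pos [0.4582 0.3252 0.1002] F [ 0.7382 -0.0211  0.4436] w 0.00047661533531720115 q [ 0.4065  0.5214  1.4526 -0.      1.1689 -1.082 ]
top0 ((0.06607665614563984, 0.4235988478986812), 0.9506778049468995)
t14 ((0.10275219104639177, 0.4530178233128055), 0.9424209391276042)
t23 ((-0.03166838003571115, 0.5282392819584985), 0.935495114326477)
```

View pics/w24.png

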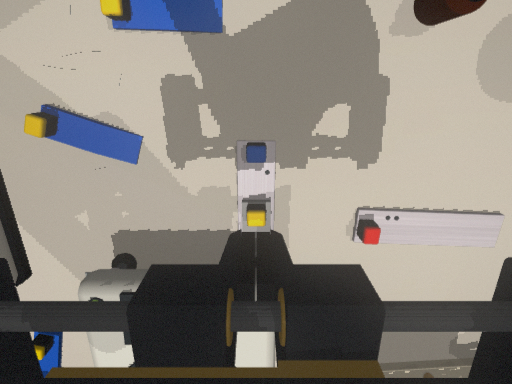

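View pics/t24c.png

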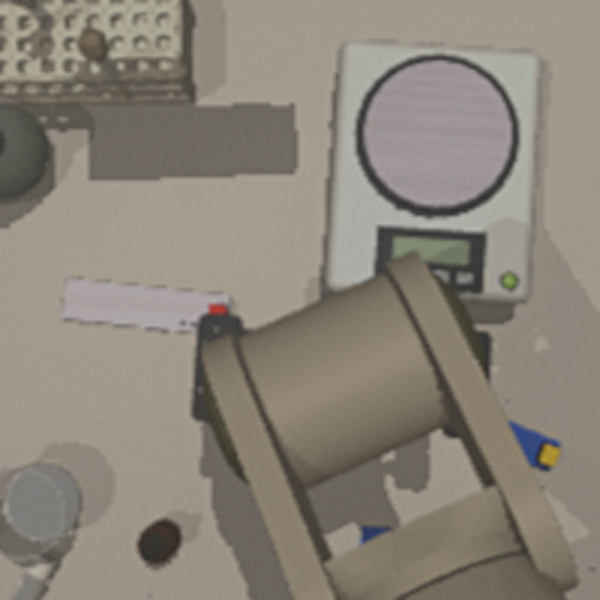

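apply_moves(deltas=[0.025, 0, 0, 0, 0, 0, 0.03, 0.01, 0.001, 0, 0, 0, 0.0225, 0.02, 0, 0, 0, 0, 0, 0.012, 0, 0, 0, 0, 0, 0, 0, 0, 0, 0])

```text
time_s: 36.8
tool_pos: [0.5343, 0.3198, 0.0579]
eef_rot: [-1.571, 0.067, -0.062]
ft_force: [-0.8, 0.9, 0.4]
grip_width: 0.0003
```

apply_moves(deltas=[0, 0.002, 0, 0, 0, 0, 0, 0.001, 0, 0, 0, 0, 0, 0.0005, 0, 0, 0, 0, 0, 0, 0, 0, 0, 0, 0, 0, 0, 0, 0, 0])

```text
time_s: 37.42
tool_pos: [0.5356, 0.32, 0.0555]
eef_rot: [-1.57, 0.064, -0.065]
ft_force: [-0.3, -0.3, 0.1]
grip_width: 0.0006
```

apply_moves(deltas=[0, 0.001, 0, 0, 0, 0, 0, 0.0008, 0, 0, 0, 0, 0, 0.0004, 0, 0, 0, 0, 0, 0, 0, 0, 0, 0, 0, 0, 0, 0, 0, 0])

```text
time_s: 38.05
tool_pos: [0.5356, 0.32, 0.0533]
eef_rot: [-1.57, 0.064, -0.065]
ft_force: [-0.1, 0.0, 0.6]
grip_width: 0.0006
```

apply_moves(deltas=[0, 0.0004, 0, 0, 0, 0, 0, 0.0003, 0, 0, 0, 0, 0, 0, 0, 0, 0, 0, 0, 0, 0, 0, 0, 0, 0, 0, 0, 0, 0, 0])

```text
time_s: 38.67
tool_pos: [0.5356, 0.32, 0.0528]
eef_rot: [-1.57, 0.064, -0.065]
ft_force: [-2.4, -0.3, 3.7]
grip_width: 0.0009
```

apply_moves(deltas=[0, 0.0003, 0, 0, 0, 0, 0, 0.0002, 0, 0, 0, 0, 0, 0, 0, 0, 0, 0, 0, 0, 0, 0, 0, 0, 0, 0, 0, 0, 0, 0])

```text
time_s: 39.3
tool_pos: [0.5356, 0.3201, 0.0527]
eef_rot: [-1.57, 0.064, -0.065]
ft_force: [-2.7, 0.4, 7.8]
grip_width: 0.0006
```

apply_moves(deltas=[0, -0.003, 0, 0, 0, 0, 0, -0.015, 0, 0, 0, 0, 0, -0.03, 0, 0, 0, 0, 0, -0.04, 0, 0, 0, 0, -0.04, -0.03, 0, 0, 0, 0])

```text
time_s: 39.92
tool_pos: [0.4971, 0.3229, 0.1721]
eef_rot: [-1.569, 0.064, -0.068]
ft_force: [0.2, 1.4, -0.2]
grip_width: 0.0006
```

apply_moves(deltas=[-0.05, -0.01, 0, 0, 0, 0, -0.05, -0.01, 0, 0, 0, 0, -0.05, 0, 0, 0, 0, 0, 0, 0, 0, 0, 0, 0, 0, 0, 0, 0, 0, 0])

```text
time_s: 40.55
tool_pos: [0.347, 0.3357, 0.1907]
eef_rot: [-1.569, 0.063, -0.066]
ft_force: [-0.2, 0.8, 0.6]
grip_width: 0.0004
```

```bash
python3 - <<'E'
from h import *
st()
for i in range(4): snap('top','t25_%d'%i)
snap('wrist','w25'); snap('side','s25')
z=load('t25_0');cv2.imwrite('pics/t25c.png',cv2.resize(z['p'][90:290,140:340][:,:,::-1],None,fx=3,fy=3,interpolation=cv2.INTER_CUBIC))
g=lambda i:np.float32(cv2.cvtColor(i,cv2.COLOR_RGB2GRAY))
for n in ('top0','t14','t23'): print(n,cv2.phaseCorrelate(g(load(n)['p'][95:170,245:325]),g(z['p'][95:170,245:325]),cv2.createHanningWindow((80,75),cv2.CV_32F)))
c=np.array([.6126,.2484]);a=np.radians(-5); Rm=np.array([[np.cos(a),np.sin(a)],[-np.sin(a),np.cos(a)]])
def fit(ns):
    P=[]
    for n in ns:
        z=load(n); K=z['K'];Ti=np.linalg.inv(z['T']); v,u=np.mgrid[95:200,240:330]; d=z['d'][95:200,240:330]
        q=np.stack([(u-K[0,2])/K[0,0]*d,-(v-K[1,2])/K[1,1]*d,-d,np.ones_like(d)],-1)@Ti.T
        P.append(q[...,:3].reshape(-1,3))
    P=np.vstack(P); B=(P[:,:2]-c)@Rm.T; r=np.hypot(B[:,0]-.02,B[:,1])
    out={}
    for nm,sx,sy in (('FL',-1,1),('FR',-1,-1),('RL',1,1),('RR',1,-1)):
        m=(abs(B[:,0]-sx*.075)<.015)&(abs(B[:,1]-sy*.06)<.012)&(abs(P[:,2]-.066)<.008); out[nm]=(round(float(np.median(P[m,2])*1e3),2),round(float(P[m,2].mean()*1e3),2),int(m.sum()))
    return out
print(fit(['top0'])); print(fit(['t11'])); print(fit(['t25_%d'%i for i in range(4)]))
E
```

```text
t 40.55 pos [0.347  0.3357 0.1907] F [-0.1662  0.7603  0.5519] w 0.0003937877585096335 q [ 0.5231  0.2941  1.5382 -0.0002  1.3078 -0.9656]
top0 ((0.04832792230489247, 0.46254842062456447), 0.93531529712677)
t14 ((0.06659895096045432, 0.5003943354657991), 0.9258821581204733)
t23 ((-0.10998538914031997, 0.5782388239365801), 0.9082481260299683)
{'FL': (65.77, 65.68, 134), 'FR': (66.31, 66.4, 137), 'RL': (66.18, 66.1, 129), 'RR': (66.27, 66.22, 128)}
{'FL': (65.84, 65.92, 136), 'FR': (66.62, 66.62, 134), 'RL': (66.38, 66.3, 132), 'RR': (66.12, 66.11, 126)}
{'FL': (66.21, 66.18, 543), 'FR': (66.41, 66.48, 536), 'RL': (66.32, 66.37, 517), 'RR': (66.14, 66.09, 509)}
```

View pics/t25c.png

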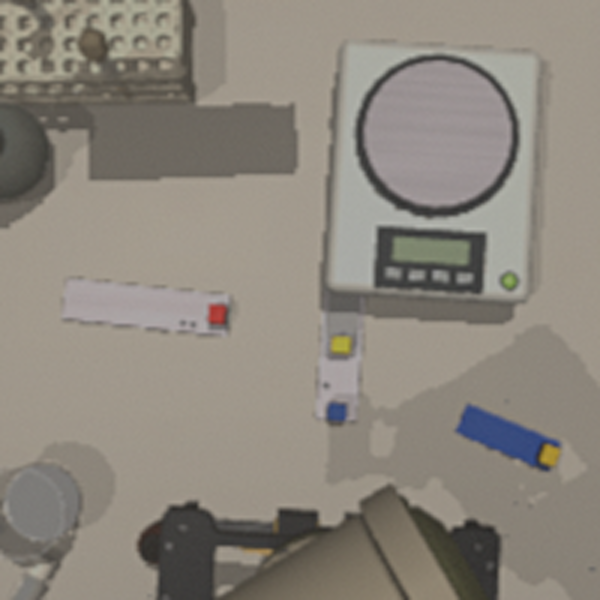

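View pics/w25.png

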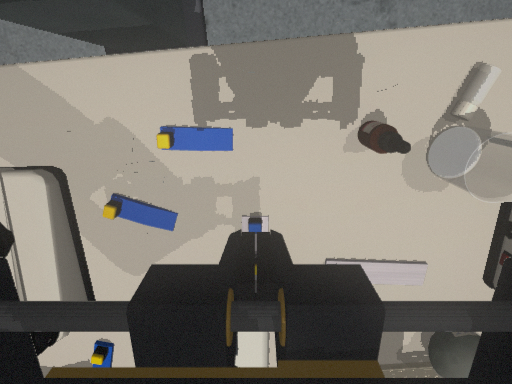

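```bash
python3 - <<'E'
from h import *
def edge(n,ax,lo,hi,a,b):
    g=cv2.cvtColor(load(n)['p'],cv2.COLOR_RGB2GRAY).astype(float)
    s=g[lo:hi,a:b].mean(1) if ax==0 else g[a:b,lo:hi].mean(0)
    d=abs(np.diff(s)); i=np.arange(len(d))+lo+.5; k=d.argmax(); sl=slice(max(k-2,0),k+3); return round(float((d[sl]*i[sl]).sum()/d[sl].sum()),2)
for n in ('top0','t2','t11','t14','t20','t23','t24','t25_0','t25_2'):
    print(n,'rear',edge(n,0,98,110,268,308),'pan top',edge(n,0,106,114,282,288),'console bottom',edge(n,0,180,190,272,292),'consoletop',edge(n,0,160,172,268,298),'left',edge(n,1,244,256,120,150),'right',edge(n,1,312,324,120,150))
E
```

```text
top0 rear 107.85 pan top 108.87 console bottom 186.67 consoletop 166.42 left 250.04 right 312.77
t2 rear 107.85 pan top 108.45 console bottom 185.55 consoletop 166.44 left 250.19 right 312.78
t11 rear 107.85 pan top 108.86 console bottom 186.67 consoletop 166.42 left 250.04 right 312.76
t14 rear 107.85 pan top 108.87 console bottom 186.68 consoletop 166.43 left 250.04 right 312.77
t20 rear 107.85 pan top 108.46 console bottom 186.8 consoletop 166.42 left 250.05 right 312.76
t23 rear 107.86 pan top 108.82 console bottom 186.7 consoletop 165.84 left 250.1 right 312.76
t24 rear 107.87 pan top 108.82 console bottom 180.9 consoletop 166.41 left 250.1 right 312.77
t25_0 rear 107.87 pan top 108.83 console bottom 186.68 consoletop 166.4 left 250.03 right 312.79
t25_2 rear 107.85 pan top 108.83 console bottom 186.66 consoletop 166.42 left 250.03 right 312.77
```

```bash
python3 - <<'E'
from h import *
print(arm.hand_in()); st()
E
```

```text
the job is handed in; nothing more can be done
None
the job is handed in; nothing more can be done
```

The packing is in under the front-left foot and the job is handed in at about 41 s of the 69 s. I pressed the corner to measure the gap (about 7 mm), slid in the thin aluminium strip, then pushed the steel taper in on top of it. The taper went about 3 mm past first touch, with about 3 N of push, and I let go there.

**Last checks that passed**
- **Firmness:** 7.8 N pressed above the short foot sank it only about 0.1 mm; before packing it dropped about 7 mm.
- **Position:** the balance edges in the top camera are within 0.03 px of the start.
- **Level:** the depth image puts the front-left corner about 0.4 mm higher, close to its noise, and shows no change at the other three corners. I did not press-test the other corners.
- **Beaker and dropper bottle:** both stand upright, apparently undisturbed.
- **Robot:** the arm is clear of everything.

**What disagreed or was not ideal**
- **Tool frame:** the fingertips are about 13 mm behind the reported TCP, not 25 mm ahead of it. I worked from the camera and touch measurements instead.
- **Forces:** measuring the gap took up to about 15 N in total on the corner, more than gentle. While I lowered the taper onto the strip the push briefly read about 5 N, part of it drag from pressing down, before it settled to 3 N.
- **Image shift:** a whole-image comparison suggested the balance had moved about 0.5 px. The edges did not, so I put that down to changed reflections on the pan.

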